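# Press the glued sweet packs and put them away

### The arm

A 7-joint arm with a two-finger parallel gripper is mounted at the origin on a cart in front of the work surface, level with it; the furniture and walls round the work are solid. World frame = base frame: x ahead of the robot, y to its left, z up, the work surface at z = 0. Lengths are in m, angles in rad, forces in N, time in s.
With the tool pointing down it reaches from about 0.35 to 0.9 m from the base axis. Payload 19.9 kg.
Tool frame: the origin (TCP) lies between the finger pads; the fingertips stand 11 mm ahead of it and the grasp point (between the pads) lies 8 mm behind it (manip.finger_overhang is the distance from the TCP to the fingertips, in m); z points along the fingers, y is the direction in which the jaws open and shut (so a half turn about z gives the same grasp; the last joint's range is limited). The gripper opens to 94 mm and grips with 3 to 60 N. Pads are 16 mm wide; open, the fingers measure 119 mm over their backs; the gripper's body (75 mm by 177 mm) begins 78 mm behind the grasp point.
Start: joints at [1.181, 0.417, -0.01, 1.614, 0.005, 1.111, -0.053], TCP at [0.214, -0.587, 0.216] pointing down, gripper open.
Joint ranges: [-2.81, 2.81], [-0.39, 2.02], [-1.27, 1.25], [0.06, 2.57], [-1.19, 4.33], [0.19, 2], [-2.82, 2.82]. Speed limits (rad/s): [1.89, 1.89, 2.39, 2.39, 3.01, 3.01, 3.01].

### API

Orientations are given as a unit quaternion [x, y, z, w].
In Python, from rig import telemetry, eyes, manip gives the robot as it stands.
- The arm moves only by the tool apply_moves, never from a script. Its argument "rows" is a list that holds one entry, the list of rows, each a list of 7 numbers: the turn, a rotation vector about the tool's x, y, z in degrees, then the shift along the tool's x, y, z in m, then the finger opening in m, from 0 to 0.094. In form: [[[wx, wy, wz, x, y, z, hand], ...]]. A call has 1 to 10 rows; each row shifts and turns the pose as measured when the row begins, along the tool's axes as they then stand; what a row does not reach is not made up. A row lasts 1/12 s, in which the tool goes at most 41.7 mm and 7.16 degrees, less where a joint would pass 70% of its speed; a pose out of reach is approached as far as the arm can. A call is refused whole if a number of a shift passes 0.0417 or a number of a turn 7.16, either way. A call with a gripper value outside its range is refused whole. The fingers move at their own pace and stop on an object; "newtons" is the grip in N (left out, the last holds). Time passes only in rows, so rows that do not move let the fingers close. It gives the time, the measured TCP pose, the force and the opening at its end, in the units of the state.
- telemetry.get_state(): the state, without advancing time (a new reading comes with each control period).
- eyes.get_image(name): name is "scene" or "top" or "wrist"; returns the picture (480x640x3 uint8, red, green, blue); there is no depth.
- eyes.get_calibration(name): a dict with "vfov" (degrees; the focal length in pixels is half the picture's height over the tangent of half this angle, whatever the lens; pixels are square), "cx", "cy" (the principal point, pixels), "camera_from_world" (4x4, takes a point from world to camera coordinates). Camera axes: x right, y down, z forward; pixel columns grow to the right and rows downward; lengths in m; the calibration is good to about 2 mm. A picture is of the moment at which its call begins: read the wrist's pose just before it. get_calibration takes no time and is no camera call; for the wrist camera it gives the pose at the moment of the call.
- manip.job_done(): hands the job in, once; it reports no verdict.
The state is a dict: "t": time; "q": joint angles; "qd": joint speeds; "joint_efforts": joint torques, N m; "position": TCP position; "ee_rot": TCP orientation; "contact_force": force on the tool from outside, world axes, zero at the start; "wrist_torque": the same for the moment, N m; "grip_width": finger opening in m.
Only numpy, scipy, OpenCV 4.12 (cv2) and the standard library are available. Lean on these libraries where they do the work, as an engineer would, in place of code of your own. Each camera call takes 0.05 s, during which the arm holds its last target.

### The job

The sweet packs on the table have just been glued. Lay every one of them flat on the bed of the hand press, one to a bay, push the lever down until the plate rests on the packs and hold it there for two seconds, then ease the sprung lever all the way back up slowly instead of letting it snap. After that, lay all the packs in the press's open drawer, slide the drawer fully shut, and do not disturb the two round tins.

Things in the scene. Friction and masses are not known exactly. Their poses are not given: they have to be found in the camera images.
- press: hand press with a drawer in its wooden base, fixed to the table, slightly turned; origin on the table under the centre of its bed, -x is its front (towards the robot), +y its left, z up. The base spans x -65..120, y -150..150 mm and z 0..78 mm; two hinge cheeks at x = 95, y = +-143 mm rise to z = 128 mm. The shaft of plate and lever runs along y at x = 95, z = 112 mm
- press_bed (a point): centre of the bed surface, 78 mm above the table, axes as the press. The bed is 116 (x) by 225 mm (y); front and back curbs are 9 mm high, the side ledges 5 mm. Two flat ribs along x, 16 mm wide and 5 mm high, at y = +-39 mm part it into three bays, 62 to 65 mm wide, with centres at y = -80, 0, +80 mm; a pack lies in a bay with its 96 mm side along the press's x
- press_arm (a joint): press plate (115 x 250 x 12 mm) and hand lever, one part turning on the shaft, rad: 0 = up (plate upright behind the bed, its top 267 mm above the table), 1.50 = plate flat on the packs, 1.55 = stop of the empty press. A spring drives it back to 0 from anywhere, and it snaps up if let go; it takes about 3 N (up) to 12 N (down) at the lever's bar
- lever_bar (a point): centre of the lever's black grip bar: 22 mm thick, 54 mm long along the press's y, at press y = -230 mm (right of the base). It runs on an arc of radius 160 mm about the shaft, in front of it at the elevation (0.95 - press_arm) rad: 242 mm above the table when up, 28 mm when the plate is down. Push its top with closed fingers, or pinch it
- press_drawer (a joint): drawer in the base, m: 0 = shut, front flush with the base; 0.13 = fully open, about where it starts; slides out along the press's -x; about 1 N of friction, no spring
- drawer_floor (a point): centre of the drawer's inner floor, 12 mm above the table, axes as the press, moves with the drawer. Inside 118 (x) by 260 mm (y); walls 30 mm high; front panel at x = -59..-69 mm, 51 mm above the floor, with a finger lip out to x = -83 mm, y +-50 mm, 36..44 mm above the floor. Push panel or lip to shut it. 54 mm of room over the floor inside the base
- pack_1: sweet pack: a flat yellow carton of wafers, 46 (its x) x 96 (its y) x 22 mm high, 60 g; origin at the centre of its underside, z up. Lies flat on the table, left of the press, at the start; a wooden chest with an open lid stands further left (keep the gripper's body clear of it). Two or three packs are present; an absent one reads None
- pack_2: sweet pack: a flat yellow carton of wafers, 46 (its x) x 96 (its y) x 22 mm high, 60 g; origin at the centre of its underside, z up. Lies flat on the table, left of the press, at the start; a wooden chest with an open lid stands further left (keep the gripper's body clear of it). Two or three packs are present; an absent one reads None
- pack_3: sweet pack: a flat yellow carton of wafers, 46 (its x) x 96 (its y) x 22 mm high, 60 g; origin at the centre of its underside, z up. Lies flat on the table, left of the press, at the start; a wooden chest with an open lid stands further left (keep the gripper's body clear of it). Two or three packs are present; an absent one reads None
- cocoa_tin: round cocoa tin, 64 mm across, 64 mm high, origin at the centre of its underside; bystander to the left behind the packs, loose; leave it alone
- front_tin: another round cocoa tin of the same size, loose bystander to the right of the open drawer; leave it alone
Things that resemble listed ones, but are neither listed nor needed, are in the scene too. What is shaped like the pack_3 but purple is not meant.

How it is judged:
By the outcome, as a careful person would: the job done as asked, in the order asked, and still so for the second after the job is handed in, with the robot touching nothing.
Of pack_1, pack_2, pack_3 only 2 to 3 are there at a start; the rules pass over those that are not, and their reading is None.
At some moment in a run one of pack_1, pack_2, pack_3 may be knocked a few centimetres aside while the robot is not near it.
It also fails if it takes over 210 s, if anything falls off the work surface, if the arm or the gripper's body presses on something with over 40 N, if the wrist force passes 120 N, or if a joint passes its speed limit or range.

## Working session

There is one attempt and no reset: what is moved stays moved. The work goes in short steps, Python scripts to look and compute and a tool call to move; the robot and the scene stay as the last step left them, time stands still between calls to the robot, and variables do not carry over. Pictures are saved under pics/ and viewed, and the job is handed in when it is done.

Besides the shell and the picture viewer there is one more tool, called after "Call:" as name(argument=value, ...) on one line, values as JSON. apply_moves: Moves the arm, as the interface text tells. Its arguments: {"type":"object","properties":{"rows":{"type":"array"},"newtons":{"type":"number"}},"required":["rows"]}

```bash
ls; mkdir -p pics
python3 - <<'E'
from rig import telemetry, eyes, manip
import cv2
print(telemetry.get_state(), manip.finger_overhang)
for n in ["scene","top","wrist"]:
    im=eyes.get_image(n); cv2.imwrite(f"pics/{n}0.png",im[:,:,::-1]); 
    c=eyes.get_calibration(n); print(n,c)
E
```

```text
pics
{'t': 0.0, 'q': array([ 1.1805273 ,  0.41795807, -0.01029462,  1.61416022,  0.00469715,
        1.11069809, -0.05298917]), 'qd': array([ 0.00200302, -0.00135366,  0.00155218,  0.00119293, -0.00148397,
       -0.00065572,  0.00060227]), 'joint_efforts': array([ 5.72277222e-04, -8.51233864e+01,  6.41114172e-01, -4.25994229e+01,
       -4.84865124e-02,  1.86995947e-02,  9.92632545e-05]), 'position': array([ 0.2134511 , -0.58704062,  0.21584111]), 'ee_rot': array([ 9.84832461e-01,  1.73506954e-01, -1.48720854e-04, -5.81302755e-04]), 'contact_force': array([0.71851701, 0.31959387, 0.09763397]), 'wrist_torque': array([ 0.00266249, -0.00658493,  0.03893413]), 'grip_width': 0.09404512160471126} 0.011
scene {'vfov': 48.709434865532685, 'cx': 318.88966213082716, 'cy': 237.93032272254166, 'camera_from_world': array([[-0.65862862, -0.75244559,  0.00582921,  0.44185683],
       [-0.5737803 ,  0.49719787, -0.6508229 ,  0.34582517],
       [ 0.48681055, -0.43199527, -0.7592072 ,  1.16771798],
       [ 0.        ,  0.        ,  0.        ,  1.        ]])}
top {'vfov': 55.92885071476607, 'cx': 315.36055590473626, 'cy': 241.6288188750421, 'camera_from_world': array([[ 1.79294563e-02, -9.99836951e-01,  2.14639211e-03,
         1.08754895e-01],
       [-9.84932018e-01, -1.80314137e-02, -1.71999382e-01,
         5.75588250e-01],
       [ 1.72010040e-01,  9.69805096e-04, -9.85094719e-01,
         1.20633138e+00],
       [ 0.00000000e+00,  0.00000000e+00,  0.00000000e+00,
         1.00000000e+00]])}
wrist {'vfov': 66.39040603432059, 'cx': 323.51650353779524, 'cy': 245.4194164603265, 'camera_from_world': array([[ 0.34196659, -0.93971094, -0.00148066, -0.62428298],
       [-0.90405445, -0.32942009,  0.27233794, -0.02733549],
       [-0.2564067 , -0.09179188, -0.96220053,  0.39262412],
       [ 0.        ,  0.        ,  0.        ,  1.        ]])}
```

View pics/scene0.png

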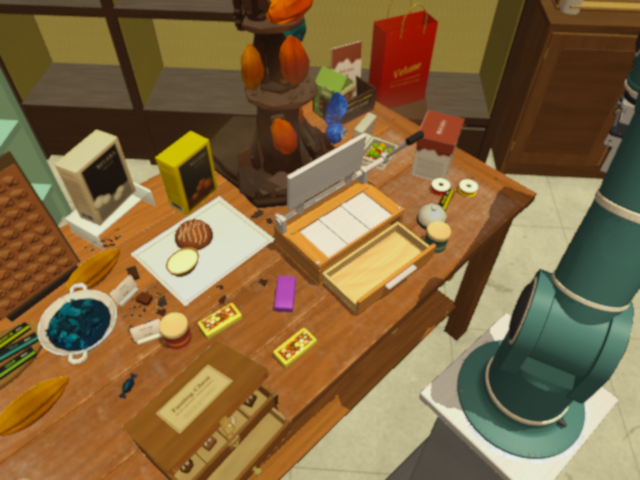

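View pics/top0.png

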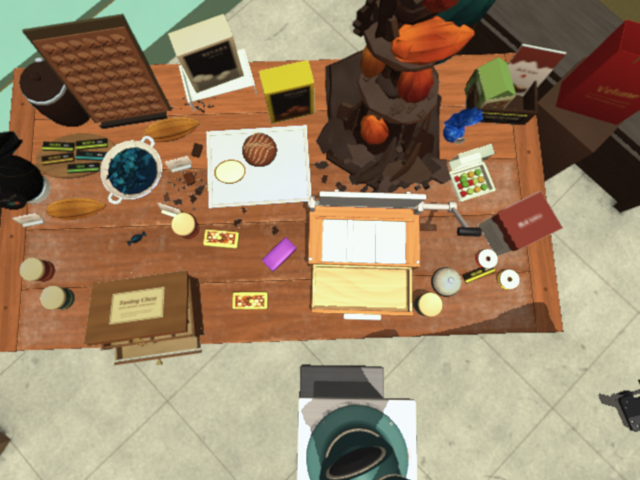

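View pics/wrist0.png

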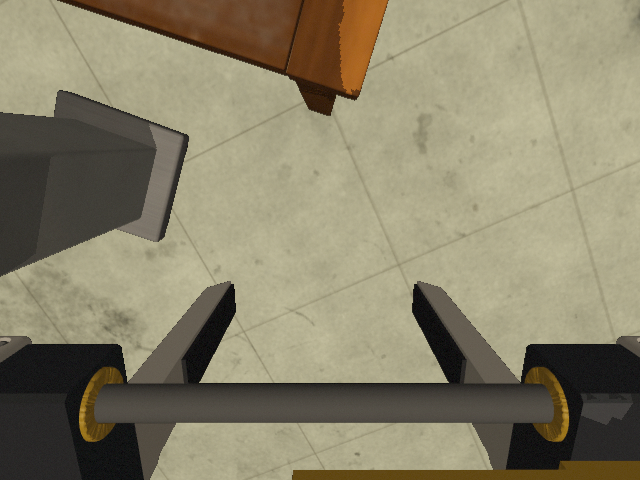

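```bash
cat > h.py <<'E'
from rig import telemetry, eyes, manip
import cv2, numpy as np
from scipy.spatial.transform import Rotation as R
def cal(n):
    c=eyes.get_calibration(n); f=240/np.tan(np.radians(c["vfov"]/2))
    return np.array([[f,0,c["cx"]],[0,f,c["cy"]],[0,0,1]]),np.array(c["camera_from_world"])
def proj(P,n,kc=None):
    K,T=kc or cal(n); P=np.atleast_2d(P); q=(T[:3,:3]@P.T).T+T[:3,3]; q=(K@q.T).T; return q[:,:2]/q[:,2:]
def back(uv,z,n,kc=None):
    K,T=kc or cal(n); uv=np.atleast_2d(uv); d=np.linalg.solve(K,np.c_[uv,np.ones(len(uv))].T).T@T[:3,:3]
    o=-T[:3,:3].T@T[:3,3]; s=(z-o[2])/d[:,2]; return o+d*s[:,None]
def shot(n,name=None):
    kc=cal(n); im=eyes.get_image(n)[:,:,::-1].copy()
    if name: cv2.imwrite(f"pics/{name}.png",im)
    return im,kc
def crop(im,x0,y0,x1,y1,k,name):
    cv2.imwrite(f"pics/{name}.png",cv2.resize(im[y0:y1,x0:x1],None,fx=k,fy=k,interpolation=cv2.INTER_CUBIC))
def pose():
    s=telemetry.get_state(); r=R.from_quat(s["ee_rot"]); return s["t"],s["position"],r,s
E
python3 - <<'E'
from h import *
im=cv2.imread("pics/top0.png"); crop(im,190,180,320,320,4,"c1"); crop(im,300,180,500,330,4,"c2")
K,T=cal("top"); print(-T[:3,:3].T@T[:3,3])
print(back([[220,238],[250,300],[430,303],[183,225]],0.03,"top"))
E
```

```text
[0.35746427 0.11794593 1.28711807]
[[ 0.5824481   0.38878204  0.03      ]
 [ 0.4101614   0.29661049  0.03      ]
 [ 0.41089829 -0.20015001  0.03      ]
 [ 0.61801665  0.49580837  0.03      ]]
```

View pics/c1.png

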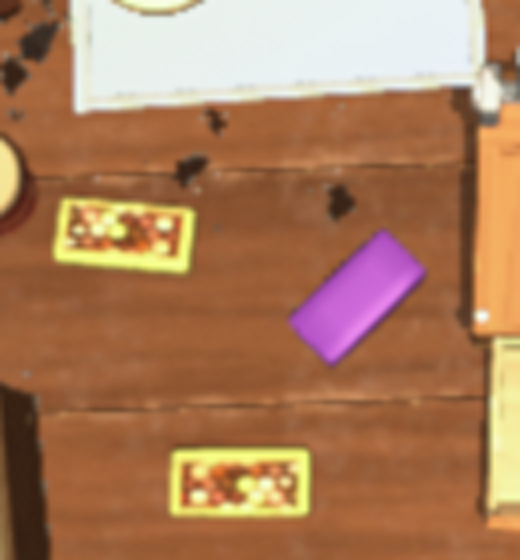

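View pics/c2.png

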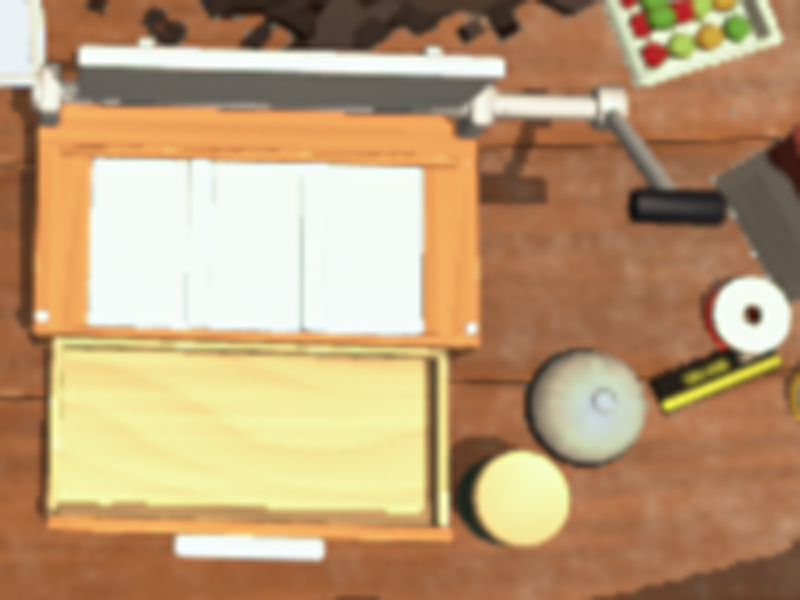

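```bash
cat >> h.py <<'E'
def pw(p,pr):  # press frame point(s)->world
    x,y,a=pr; p=np.atleast_2d(p); c,s=np.cos(a),np.sin(a)
    return np.c_[x+c*p[:,0]-s*p[:,1],y+s*p[:,0]+c*p[:,1],p[:,2]]
def packfit(im,kc,z=0.022):
    hsv=cv2.cvtColor(im,cv2.COLOR_BGR2HSV); m=cv2.inRange(hsv,(22,90,150),(36,255,255))
    m=cv2.morphologyEx(m,cv2.MORPH_CLOSE,np.ones((9,9)))
    out=[]
    for c in cv2.findContours(m,cv2.RETR_EXTERNAL,cv2.CHAIN_APPROX_NONE)[0]:
        if cv2.contourArea(c)<300: continue
        w=back(c[:,0,:].astype(float),z,None,kc)[:,:2]
        (cx,cy),(a,b),ang=cv2.minAreaRect((w*1000).astype(np.float32))
        if a>b: ang+=90; a,b=b,a   # long side direction = ang+90
        la=(ang+90)%180
        if 35<a<65 and 80<b<115: out.append((cx/1000,cy/1000,la,a,b))
    return out
E
python3 - <<'E'
from h import *
from scipy.optimize import least_squares
im=cv2.imread("pics/top0.png"); kc=cal("top")
for p in packfit(im,kc): print(np.round(p,3))
uv=np.array([[33,336],[478,346],[677,206],[90,157],[424,167],[424,330],[88,324]])/4+[300,180]
P=np.array([[-65,150,78],[-65,-150,78],[95-0,-230,112],[58,112.5,78],[58,-112.5,78],[-58,-112.5,80],[-58,112.5,80]])/1000
P[2]=[0.095-0.16*np.cos(.95),-.230,.112+.16*np.sin(.95)]
f=lambda p:(proj(pw(P,p),None,kc)-uv).ravel()
r=least_squares(f,[0.55,-0.02,0],loss="soft_l1"); print(r.x,np.degrees(r.x[2])); print(np.round(r.fun.reshape(-1,2),1))
pr=r.x
# drawer front panel top front edge: corners
dw=back(np.array([[47,520],[450,535]])/4+[300,180],0.063,None,kc)
c,s=np.cos(pr[2]),np.sin(pr[2])
for q in dw: d=q[:2]-pr[:2]; print("drawer in press", c*d[0]+s*d[1], -s*d[0]+c*d[1])
print("tin", back(np.array([[522,498]])/4+[300,180],0.064,None,kc), back([[183,224]],0.064,None,kc))
K,T=cal("scene")
E
```

```text
[ 0.411  0.299 91.035 44.121 97.533]
[ 0.583  0.389 85.771 48.511 98.517]
[ 0.57198861 -0.01319138 -0.0092683 ] -0.5310342591204958
[[-0.1 -0.5]
 [ 0.1  0.1]
 [-0.1 -0.4]
 [ 0.7  0.1]
 [-0.6 -0.2]
 [-0.2  1. ]
 [ 0.2  0.2]]
drawer in press -0.1880786253862542 0.13694039912427314
drawer in press -0.19065380672583312 -0.13280697729617236
tin [[ 0.40548403 -0.1927862   0.064     ]] [[0.61379033 0.48578142 0.064     ]]
```

```bash
cat >> h.py <<'E'
PR=np.array([0.5720,-0.0132,-0.0093])
def rel(x,y,z,yaw):
    t,p,r,s=pose(); d=r.inv().apply(np.array([x,y,z])-p)
    tgt=R.from_euler('z',yaw,degrees=True)*R.from_quat([1,0,0,0])
    w=np.degrees((r.inv()*tgt).as_rotvec())
    ax=r.as_matrix()[:,0]; 
    print("t%.1f"%t,"pos",np.round(p,4),"yaw %.1f"%np.degrees(np.arctan2(ax[1],ax[0])),"| shift",np.round(d,4),"turn",np.round(w,1),"| F",np.round(s["contact_force"],1),"w",round(s["grip_width"],4))
E
python3 - <<'E'
from h import *
t,p,r,s=pose(); K,T=cal("wrist"); o=-T[:3,:3].T@T[:3,3]
print("cam in tool",r.inv().apply(o-p), r.inv().apply(T[2,:3]))
im=cv2.imread("pics/top0.png"); crop(im,420,160,580,300,4,"c3")
sc=cv2.imread("pics/scene0.png"); crop(sc,270,120,480,260,3.5,"c4")
for z in (0,.03,.06): print(back([[482,222],[500,250],[447,281]],z,"top"))
rel(0.42,0.30,0.22,90)
E
```

```text
cam in tool [ 8.07339730e-02 -5.85601261e-05 -1.68306032e-01] [-2.72302331e-01 -5.53177723e-04  9.62211585e-01]
[[ 0.64917259 -0.36538686  0.        ]
 [ 0.56745665 -0.41356611  0.        ]
 [ 0.47523473 -0.25778757  0.        ]]
[[ 0.64237349 -0.35412139  0.03      ]
 [ 0.56256218 -0.40117769  0.03      ]
 [ 0.47248975 -0.24903001  0.03      ]]
[[ 0.63557438 -0.34285593  0.06      ]
 [ 0.5576677  -0.38878927  0.06      ]
 [ 0.46974477 -0.24027246  0.06      ]]
t0.1 pos [ 0.2135 -0.5871  0.216 ] yaw 20.0 | shift [ 0.4972 -0.7631 -0.0034] turn [ -0.  -0. -70.] | F [-0.1 -0.1  0.2] w 0.0941
```

View pics/c3.png

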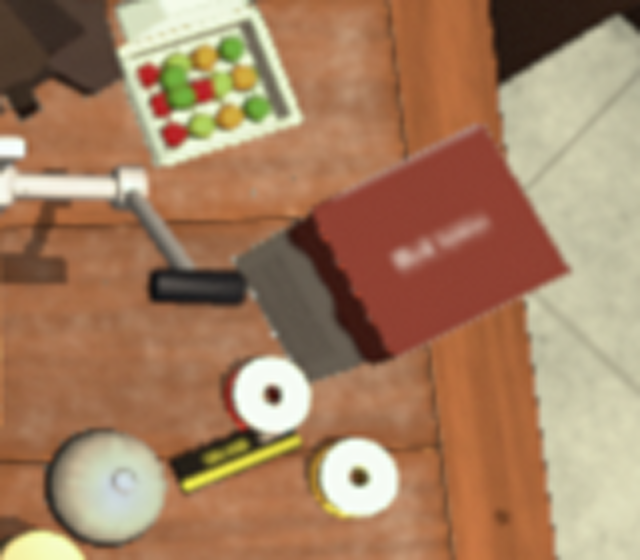

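View pics/c4.png

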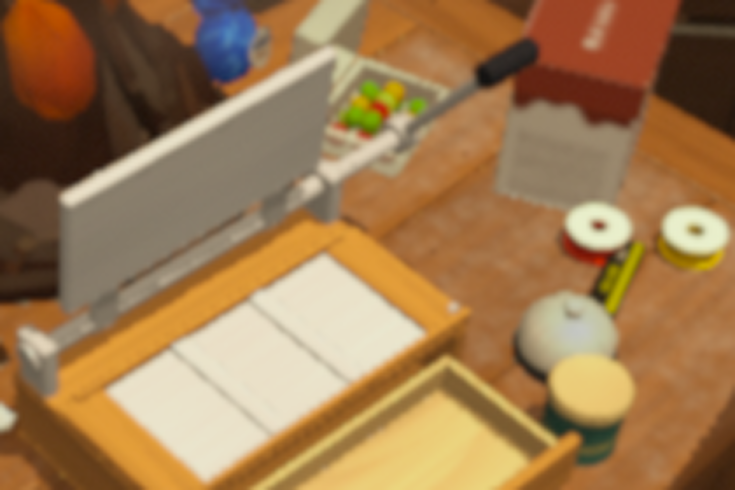

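Call:
apply_moves(rows=[[[0, 0, 0, 0.029, -0.02, -0.0064, 0.094], [0, 0, 0, 0.029, -0.02, -0.0064, 0.094], [0, 0, 0, 0.029, -0.02, -0.0064, 0.094], [0, 0, 0, 0.029, -0.02, -0.0064, 0.094], [0, 0, 0, 0.029, -0.02, -0.0064, 0.094], [0, 0, 0, 0.029, -0.02, -0.0064, 0.094], [0, 0, 0, 0.029, -0.02, -0.0064, 0.094], [0, 0, 0, 0.029, -0.02, -0.0064, 0.094], [0, 0, 0, 0.029, -0.02, -0.0064, 0.094], [0, 0, 0, 0.029, -0.02, -0.0064, 0.094]]])

```text
t: 0.98
position: [0.4193, -0.2925, 0.2785]
ee_rot: [0.986, 0.167, -0.003, -0.002]
contact_force: [0.7, -0.6, 0.0]
grip_width: 0.094
```

```bash
python3 -c "
from h import *
rel(0.42,0.30,0.26,20)"
```

```text
t1.0 pos [ 0.4193 -0.2925  0.2785] yaw 19.3 | shift [ 0.196  -0.559   0.0206] turn [-0.3  0.3 -0.8] | F [ 0.7 -0.6  0. ] w 0.094
```

Call:
apply_moves(rows=[[[0, 0, 0, 0.014, -0.039, 0.001, 0.094], [0, 0, 0, 0.014, -0.039, 0.001, 0.094], [0, 0, 0, 0.014, -0.039, 0.001, 0.094], [0, 0, 0, 0.014, -0.039, 0.001, 0.094], [0, 0, 0, 0.014, -0.039, 0.001, 0.094], [0, 0, 0, 0.014, -0.039, 0.001, 0.094], [0, 0, 0, 0.014, -0.039, 0.001, 0.094], [0, 0, 0, 0.014, -0.039, 0.001, 0.094], [0, 0, 0, 0.014, -0.039, 0.001, 0.094], [0, 0, 0, 0.014, -0.039, 0.001, 0.094]]])

```text
t: 1.82
position: [0.4215, 0.1242, 0.2707]
ee_rot: [0.986, 0.167, -0.001, -0.0]
contact_force: [2.5, -0.9, 0.2]
grip_width: 0.0939
```

Call:
apply_moves(rows=[[[0, 0, -7.1, 0, 0, 0, 0.094], [0, 0, -7.1, 0, 0, 0, 0.094], [0, 0, -7.1, 0, 0, 0, 0.094], [0, 0, -7.1, 0, 0, 0, 0.094], [0, 0, -7.1, 0, 0, 0, 0.094], [0, 0, -7.1, 0, 0, 0, 0.094], [0, 0, -7.1, 0, 0, 0, 0.094], [0, 0, -7.1, 0, 0, 0, 0.094], [0, 0, -7.1, 0, 0, 0, 0.094], [0, 0, -7.1, 0, 0, 0, 0.094]]])

```text
t: 2.65
position: [0.4184, 0.1346, 0.27]
ee_rot: [0.703, 0.711, -0.001, -0.002]
contact_force: [-0.6, -0.8, -0.1]
grip_width: 0.0939
```

```bash
python3 -c "
from h import *
im,kc=shot('wrist','w1'); print(packfit(im,kc))
im,kc=shot('top','t1'); print(packfit(im,kc))
rel(0.411,0.30,0.2,91); print(telemetry.get_state()['q'])"
```

```text
[(0.411489501953125, 0.3021602783203125, 91.3436393737793, 44.29425811767578, 96.93521881103516)]
[(0.4105429382324219, 0.2989562683105469, 91.03075182437897, 44.1202278137207, 97.53421783447266), (0.5827659301757813, 0.38860101318359375, 85.77071380615234, 48.510719299316406, 98.63482666015625)]
t2.8 pos [0.4184 0.1345 0.27  ] yaw 90.5 | shift [ 0.1654 -0.0058  0.0703] turn [-0.2 -0.1 -0.5] | F [-0.3  1.4  0.9] w 0.0942
[ 0.29267019  0.05596428 -0.68943791  1.96020509  0.03576612  1.14156963
 -0.40304691]
```

View pics/w1.png

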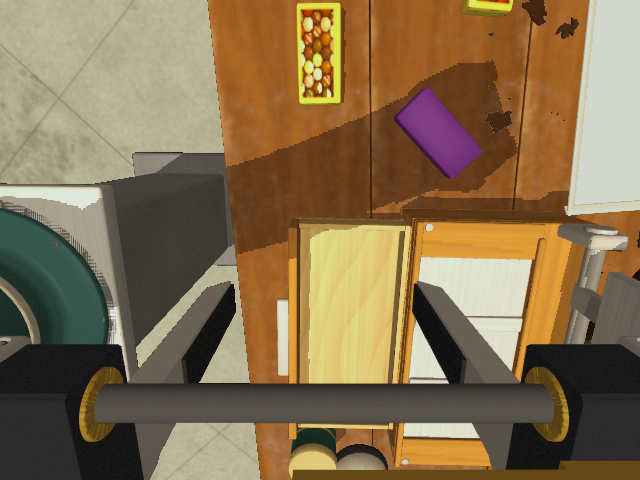

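Call:
apply_moves(rows=[[[0, 0, -0.2, 0.034, -0.0014, 0.014, 0.094], [0, 0, -0.2, 0.034, -0.0014, 0.014, 0.094], [0, 0, 0, 0.034, -0.0014, 0.014, 0.094], [0, 0, 0, 0.034, -0.0014, 0.014, 0.094], [0, 0, 0, 0.03, -0.001, 0.014, 0.094], [0, 0, 0, 0, 0, 0, 0.094]]])

```text
t: 3.25
position: [0.4127, 0.3052, 0.1978]
ee_rot: [0.717, 0.697, 0.0, -0.001]
contact_force: [-1.5, 0.1, -0.3]
grip_width: 0.0944
```

```bash
python3 -c "
from h import *
im,kc=shot('wrist','w2'); print(packfit(im,kc))
im,kc=shot('top','t2'); print(packfit(im,kc))
rel(0.411,0.301,0.023,91.2)"
```

```text
[(0.4118575744628906, 0.30234259033203126, 91.36884653568268, 44.65553283691406, 94.3663330078125), (0.5837850952148438, 0.3915355224609375, 86.16030883789062, 45.889286041259766, 94.47952270507812)]
[(0.5832052001953125, 0.3894617919921875, 84.61124420166016, 46.42301940917969, 97.03427124023438)]
t3.4 pos [0.4141 0.3016 0.1993] yaw 88.4 | shift [-0.0008 -0.0032  0.1763] turn [ 0.1 -0.  -2.8] | F [-0.1 -0.7 -0.6] w 0.0936
```

View pics/w2.png

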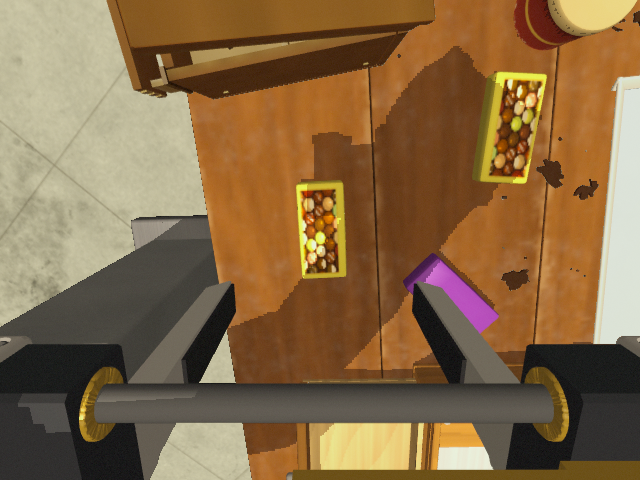

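View pics/t2.png

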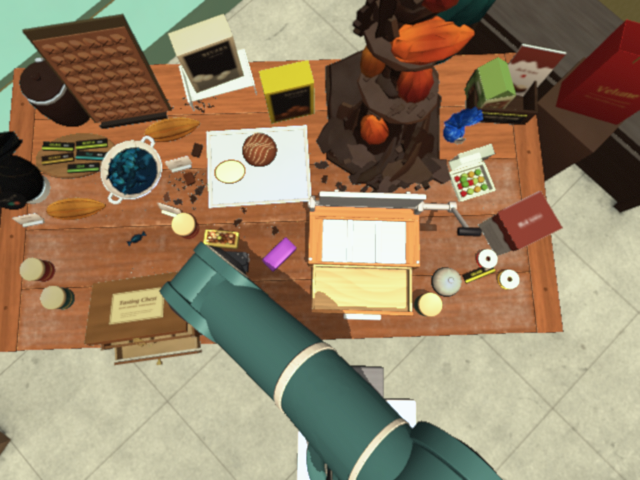

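Call:
apply_moves(rows=[[[0, 0, -2.8, -0.001, -0.0032, 0.03, 0.094], [0, 0, 0, 0, 0, 0.035, 0.094], [0, 0, 0, 0, 0, 0.035, 0.094], [0, 0, 0, 0, 0, 0.03, 0.094], [0, 0, 0, 0, 0, 0.018, 0.094], [0, 0, 0, 0, 0, 0, 0.094]]])

```text
t: 3.85
position: [0.417, 0.2944, 0.0502]
ee_rot: [0.709, 0.706, 0.004, 0.004]
contact_force: [-0.5, -0.3, -0.3]
grip_width: 0.0941
```

```bash
python3 -c "
from h import *
rel(0.411,0.302,0.0195,91.2)"
```

```text
t3.9 pos [0.417  0.2944 0.0502] yaw 89.8 | shift [ 0.0075 -0.0063  0.0306] turn [ 0.6 -0.  -1.4] | F [-0.5 -0.3 -0.3] w 0.0941
```

Call:
apply_moves(rows=[[[0.3, 0, -0.7, 0.004, -0.003, 0.008, 0.094], [0.3, 0, -0.7, 0.004, -0.003, 0.008, 0.094], [0, 0, 0, 0, 0, 0.008, 0.094], [0, 0, 0, 0, 0, 0.006, 0.094], [0, 0, 0, 0, 0, 0, 0.094]]])

```text
t: 4.27
position: [0.414, 0.3018, 0.022]
ee_rot: [0.702, 0.712, 0.002, 0.001]
contact_force: [-0.9, -0.3, -0.3]
grip_width: 0.0941
```

```bash
python3 -c "
from h import *
rel(0.411,0.302,0.0195,91.2)"
```

```text
t4.3 pos [0.414  0.3018 0.022 ] yaw 90.8 | shift [ 0.0002 -0.003   0.0025] turn [ 0.2 -0.1 -0.4] | F [-0.9 -0.3 -0.3] w 0.0941
```

Call:
apply_moves(rows=[[[0, 0, -0.4, 0, -0.003, 0.0025, 0.06], [0, 0, 0, 0, 0, 0, 0.04], [0, 0, 0, 0, 0, 0, 0.03], [0, 0, 0, 0, 0, 0, 0.03], [0, 0, 0, 0, 0, 0, 0.03], [0, 0, 0, 0, 0, 0, 0.03], [0, 0, 0, 0, 0, 0, 0.03]]], newtons=15)

```text
t: 4.85
position: [0.4117, 0.3023, 0.021]
ee_rot: [0.7, 0.715, 0.003, 0.002]
contact_force: [-0.3, -0.6, 0.6]
grip_width: 0.0509
```

```bash
python3 -c "
from h import *
rel(0.411,0.302,0.15,91.2)"
```

```text
t4.8 pos [0.4117 0.3023 0.021 ] yaw 91.2 | shift [-1.00e-04  2.00e-04 -1.29e-01] turn [ 0.4 -0.1  0. ] | F [-0.3 -0.6  0.6] w 0.0509
```

Call:
apply_moves(rows=[[[0, 0, 0, 0, 0, 0, 0.03], [0, 0, 0, 0, 0, 0, 0.03], [0, 0, 0, 0, 0, 0, 0.03], [0, 0, 0, 0, 0, -0.005, 0.03], [0, 0, 0, 0, 0, -0.02, 0.03], [0, 0, 0, 0, 0, -0.03, 0.03], [0, 0, 0, 0, 0, -0.03, 0.03], [0, 0, 0, 0, 0, -0.03, 0.03], [0, 0, 0, 0, 0, -0.03, 0.03], [0, 0, 0, 0, 0, -0.03, 0.03]]])

```text
t: 5.68
position: [0.4066, 0.3003, 0.1991]
ee_rot: [0.699, 0.715, -0.002, -0.001]
contact_force: [0.1, -0.1, -0.1]
grip_width: 0.046
```

```bash
python3 -c "
from h import *
im,kc=shot('wrist','w3');
rel(*pw([0,0.080,0.25],PR)[0],179.5)"
```

```text
t5.7 pos [0.4082 0.3022 0.2045] yaw 91.4 | shift [-0.2393  0.1588 -0.0455] turn [  0.1   0.  -88.1] | F [2.3 3.3 6.6] w 0.0461
```

View pics/w3.png

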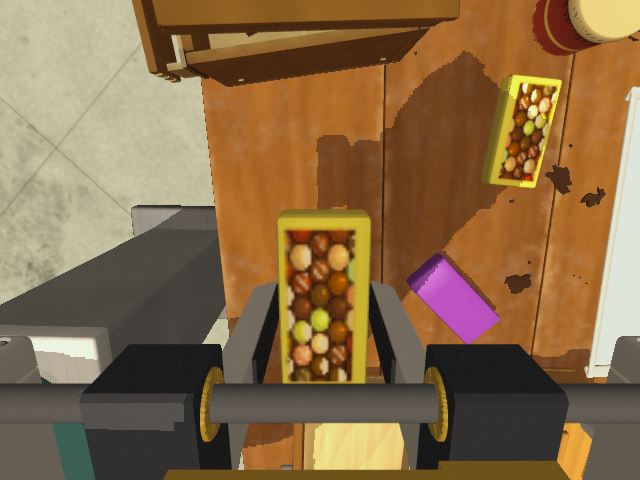

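Call:
apply_moves(rows=[[[0, 0, 0, -0.03, 0, -0.01, 0.03], [0, 0, 0, -0.034, 0, -0.01, 0.03], [0, 0, 0, -0.034, 0, -0.01, 0.03], [0, 0, 0, -0.034, 0, -0.01, 0.03], [0, 0, -7, 0, 0, 0, 0.03], [0, 0, -7, 0, 0, 0, 0.03], [0, 0, -7, 0, 0, 0, 0.03], [0, 0, -7, 0, 0, 0, 0.03], [0, 0, -7, 0, 0, 0, 0.03], [0, 0, -7, 0, 0, 0, 0.03]]])

```text
t: 6.57
position: [0.4105, 0.1652, 0.2508]
ee_rot: [0.386, 0.923, 0.002, 0.004]
contact_force: [-0.3, 0.4, -0.1]
grip_width: 0.0459
```

Call:
apply_moves(rows=[[[0, 0, -7, 0, 0, 0, 0.03], [0, 0, -7, 0, 0, 0, 0.03], [0, 0, -7, 0, 0, 0, 0.03], [0, 0, -7, 0, 0, 0, 0.03], [0, 0, -7, 0, 0, 0, 0.03], [0, 0, -7, 0, 0, 0, 0.03], [0, 0, 0, 0, 0, 0, 0.03]]])

```text
t: 7.15
position: [0.409, 0.1655, 0.2512]
ee_rot: [0.017, 1.0, -0.0, 0.005]
contact_force: [0.5, 0.8, -1.2]
grip_width: 0.0463
```

```bash
python3 -c "
from h import *
rel(*pw([0,0.080,0.22],PR)[0],179.5);print(telemetry.get_state()['q'])"
```

```text
t7.2 pos [0.409  0.1655 0.2512] yaw 178.0 | shift [-0.1668 -0.0929  0.0329] turn [-0.   0.6 -1.5] | F [ 0.5  0.8 -1.2] w 0.0463
[ 0.39315331  0.09158124 -0.88708099  1.98651228  0.08554079  1.09010033
  1.00521349]
```

Call:
apply_moves(rows=[[[0, 0.3, -0.7, -0.028, -0.0155, 0.005, 0.03], [0, 0.3, -0.7, -0.028, -0.0155, 0.005, 0.03], [0, 0, 0, -0.028, -0.0155, 0.005, 0.03], [0, 0, 0, -0.028, -0.0155, 0.005, 0.03], [0, 0, 0, -0.028, -0.0155, 0.005, 0.03], [0, 0, 0, -0.027, -0.0155, 0.005, 0.03], [0, 0, 0, 0, 0, 0, 0.03], [0, 0, 0, 0, 0, 0, 0.03]]])

```text
t: 7.82
position: [0.5805, 0.0637, 0.2203]
ee_rot: [0.021, 1.0, -0.002, 0.0]
contact_force: [-0.8, 0.5, 0.7]
grip_width: 0.0463
```

```bash
python3 -c "
from h import *
im,kc=shot('wrist','w4');im,kc=shot('scene','s4');crop(im,240,90,440,260,4,'s4c')
rel(*pw([0,0.080,0.12],PR)[0],179.5);print(telemetry.get_state()['q'])"
```

```text
t7.9 pos [0.5799 0.0639 0.2207] yaw 177.7 | shift [0.0075 0.0031 0.1006] turn [-0.3  0.1 -1.8] | F [-0.1  0.2 -0.4] w 0.046
[ 0.40689325  0.43121309 -0.74462505  1.69740423  0.32270524  1.13856881
  1.10082782]
```

View pics/w4.png

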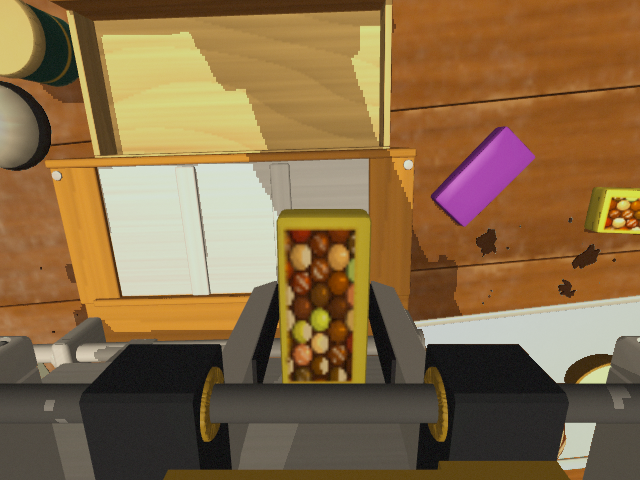

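View pics/s4.png

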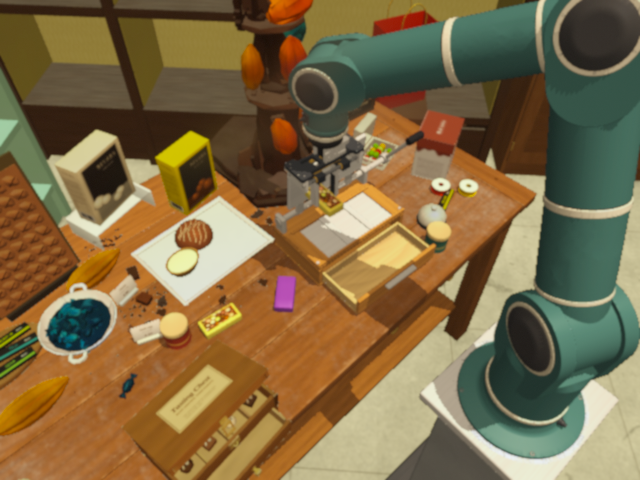

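Run:
```python
from h import *
im=cv2.imread('pics/w4.png'); crop(im,30,90,430,350,2,'w4c')
w=back([[47,162],[414,150]],.078,'wrist'); print(w, pw([[-.065,-.15,.078],[-.065,.15,.078]],PR))
P=np.array([[-58,112.5,78],[-58,-112.5,78],[58,-112.5,78],[58,112.5,78],[-58,39,83],[-58,-39,83],[58,-39,83],[-65,150,78],[-65,-150,78],[0,80,78]])/1000
print(np.round(proj(pw(P,PR),'wrist'),0))
```

```text
[[ 0.50905316 -0.16295573  0.078     ]
 [ 0.51166502  0.14088339  0.078     ]] [[ 0.50560783 -0.16258902  0.078     ]
 [ 0.50839779  0.137398    0.078     ]]
[[364. 156.]
 [ 93. 165.]
 [119. 294.]
 [364. 287.]
 [274. 159.]
 [179. 162.]
 [196. 294.]
 [410. 146.]
 [ 46. 158.]
 [327. 226.]]
```

View pics/w4c.png

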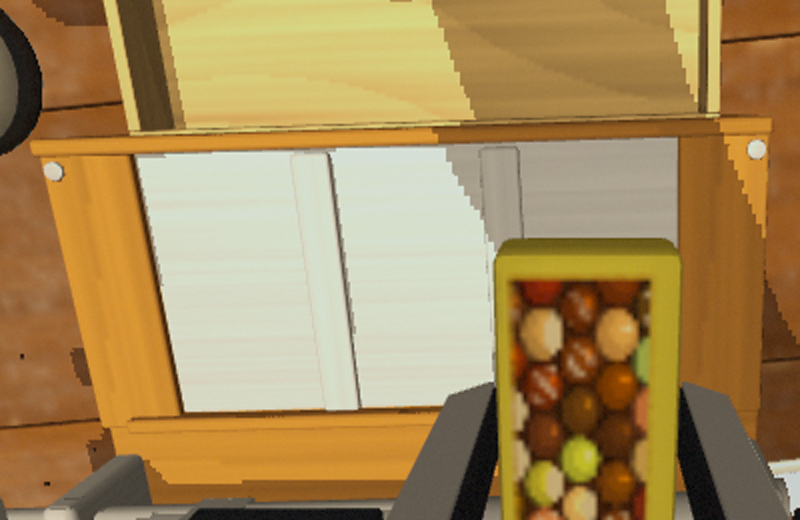

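```bash
sed -i 's/^PR=.*/PR=np.array([0.5745,-0.0110,-0.0090])/' h.py; python3 -c "
from h import *
rel(*pw([0,0.080,0.12],PR)[0],179.5)"
```

```text
t7.9 pos [0.5799 0.0639 0.2207] yaw 177.7 | shift [0.0051 0.0054 0.1006] turn [-0.3  0.1 -1.8] | F [-0.1  0.2 -0.4] w 0.046
```

Call:
apply_moves(rows=[[[0, 0, -0.9, 0.0025, 0.0027, 0.015, 0.03], [0, 0, -0.9, 0.0025, 0.0027, 0.02, 0.03], [0, 0, 0, 0, 0, 0.02, 0.03], [0, 0, 0, 0, 0, 0.02, 0.03], [0, 0, 0, 0, 0, 0.015, 0.03], [0, 0, 0, 0, 0, 0.005, 0.03], [0, 0, 0, 0, 0, 0, 0.03], [0, 0, 0, 0, 0, 0, 0.03]]])

```text
t: 8.58
position: [0.5719, 0.0744, 0.1276]
ee_rot: [0.006, 1.0, -0.003, 0.004]
contact_force: [-0.5, -0.8, 0.3]
grip_width: 0.046
```

```bash
python3 -c "
from h import *
im,kc=shot('wrist','w5');
rel(*pw([0,0.080,0.100],PR)[0],179.5)"
```

```text
t8.6 pos [0.572  0.0745 0.1279] yaw 179.3 | shift [-0.003  -0.0053  0.028 ] turn [-0.3  0.5 -0.2] | F [-0.7  0.3 -1.2] w 0.0458
```

View pics/w5.png

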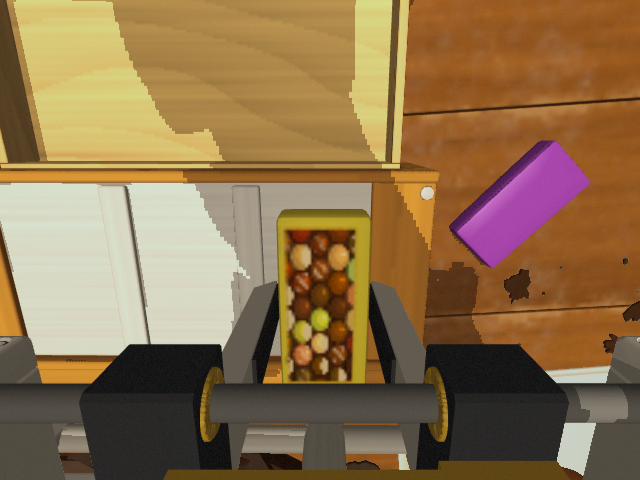

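Call:
apply_moves(rows=[[[-0.3, 0.5, -0.2, -0.003, -0.0053, 0.006, 0.03], [0, 0, 0, 0, 0, 0.008, 0.03], [0, 0, 0, 0, 0, 0.005, 0.03], [0, 0, 0, 0, 0, 0, 0.03], [0, 0, 0, 0, 0, 0, 0.03]]])

```text
t: 9.05
position: [0.5768, 0.0682, 0.1098]
ee_rot: [0.005, 1.0, -0.0, 0.002]
contact_force: [0.2, 0.7, -1.0]
grip_width: 0.0461
```

```bash
python3 -c "
from h import *
im,kc=shot('wrist','w6');
rel(*pw([0,0.080,0.100],PR)[0],179.5)"
```

```text
t9.1 pos [0.5767 0.0682 0.1098] yaw 179.5 | shift [0.0015 0.0008 0.0098] turn [-0.   0.2 -0. ] | F [-0.5 -0.5 -0.7] w 0.046
```

View pics/w6.png

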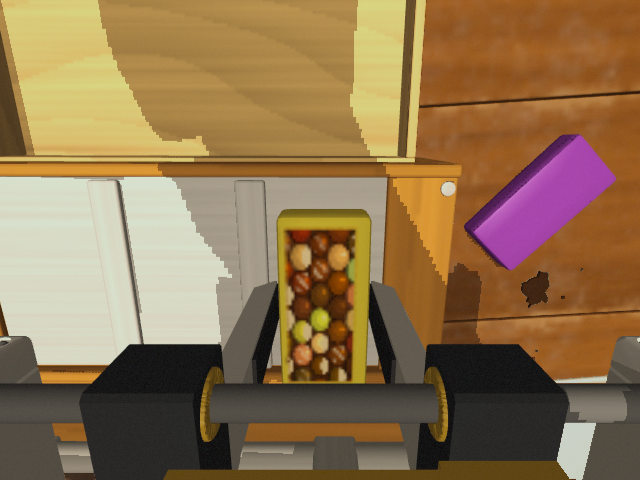

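Call:
apply_moves(rows=[[[0, 0, 0, 0.001, 0.001, 0.004, 0.03], [0, 0, 0, 0, 0, 0.003, 0.03], [0, 0, 0, 0, 0, 0.0025, 0.03], [0, 0, 0, 0, 0, 0.001, 0.03], [0, 0, 0, 0, 0, 0, 0.03]]])

```text
t: 9.52
position: [0.576, 0.0695, 0.0989]
ee_rot: [0.005, 1.0, -0.0, 0.002]
contact_force: [-1.6, -1.7, 5.1]
grip_width: 0.0462
```

Call:
apply_moves(rows=[[[0, 0, 0, 0, 0, 0, 0.062], [0, 0, 0, 0, 0, 0, 0.062], [0, 0, 0, 0, 0, 0, 0.062], [0, 0, 0, 0, 0, -0.02, 0.062], [0, 0, 0, 0, 0, -0.03, 0.062], [0, 0, 0, 0, 0, -0.035, 0.062], [0, 0, 0, 0, 0, -0.035, 0.062], [0, 0, 0, 0, 0, -0.035, 0.07], [0, 0, 0, 0, 0, 0, 0.08]]])

```text
t: 10.27
position: [0.5737, 0.0704, 0.2586]
ee_rot: [0.004, 1.0, 0.0, -0.0]
contact_force: [-0.7, 0.2, -0.1]
grip_width: 0.0721
```

```bash
python3 -c "
from h import *
im,kc=shot('wrist','w7');
rel(0.45,0.2,0.28,179.5)"
```

```text
t10.3 pos [0.573  0.07   0.2558] yaw 179.6 | shift [ 0.1241  0.1291 -0.0237] turn [ 0.  -0.2  0.1] | F [0.3 0.9 0.1] w 0.076
```

View pics/w7.png

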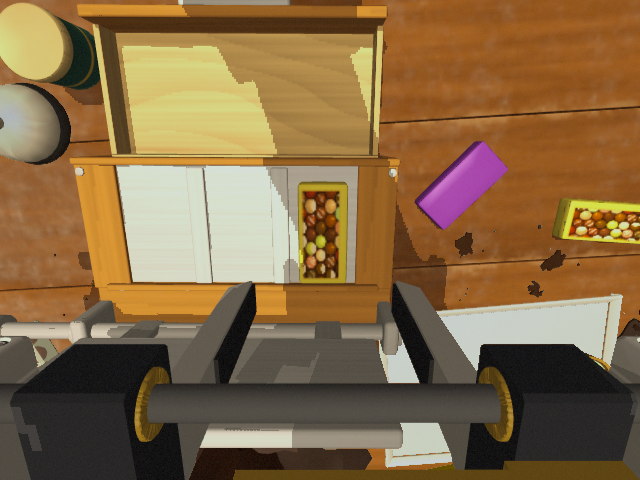

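```bash
python3 -c "
from h import *
for n in ('wrist','top'):
  im,kc=shot(n); print(n,packfit(im,kc), packfit(im,kc,.1))
print(pw([0,.08,.1],PR))
rel(0.50,0.30,0.27,179.5)"
```

```text
wrist [(0.5836171264648438, 0.3863167724609375, 86.22370910644531, 46.225120544433594, 89.50860595703125), (0.5976181640625, 0.06963184356689453, 179.44114685058594, 54.55982971191406, 114.27332305908203)] [(0.577895751953125, 0.06991252136230469, 179.44113159179688, 43.984317779541016, 92.12338256835938)]
top [(0.5827487182617187, 0.3883682861328125, 85.77071380615234, 48.510719299316406, 98.86640930175781)] [(0.56885888671875, 0.3716955871582031, 85.77084350585938, 45.51979064941406, 92.77082061767578)]
[[0.57521999 0.06899676 0.1       ]]
t10.4 pos [0.5717 0.0693 0.2522] yaw 179.6 | shift [ 0.0736  0.2302 -0.0172] turn [-0.  -0.5  0.1] | F [ 0.1 -0.2  0.1] w 0.0794
```

Pack 1 lies in the left bay (299–347, 182–283 px), square. Now pack 2.

Call:
apply_moves(rows=[[[0, 0, 0, 0.012, 0.038, -0.003, 0.094], [0, 0, 0, 0.012, 0.038, -0.003, 0.094], [0, 0, 0, 0.012, 0.038, -0.003, 0.094], [0, 0, 0, 0.012, 0.038, -0.003, 0.094], [0, 0, 0, 0.012, 0.038, -0.003, 0.094], [0, 0, 0, 0.012, 0.038, -0.003, 0.094], [0, 0, 7.1, 0, 0, 0, 0.094], [0, 0, 7.1, 0, 0, 0, 0.094], [0, 0, 7.1, 0, 0, 0, 0.094], [0, 0, 7.1, 0, 0, 0, 0.094]]])

```text
t: 11.25
position: [0.4936, 0.3047, 0.2554]
ee_rot: [0.256, 0.967, -0.006, -0.013]
contact_force: [-0.8, -0.2, 0.2]
grip_width: 0.0939
```

Call:
apply_moves(rows=[[[0, 0, 7.1, 0, 0, 0, 0.094], [0, 0, 7.1, 0, 0, 0, 0.094], [0, 0, 7.1, 0, 0, 0, 0.094], [0, 0, 7.1, 0, 0, 0, 0.094], [0, 0, 7.1, 0, 0, 0, 0.094], [0, 0, 7.1, 0, 0, 0, 0.094], [0, 0, 7.1, 0, 0, 0, 0.094], [0, 0, 7.1, 0, 0, 0, 0.094], [0, 0, 7.1, 0, 0, 0, 0.094], [0, 0, 0, 0, 0, 0, 0.094]]])

```text
t: 12.08
position: [0.4883, 0.3015, 0.2383]
ee_rot: [0.734, 0.679, -0.024, -0.011]
contact_force: [0.6, -0.1, 0.1]
grip_width: 0.0939
```

```bash
python3 -c "
from h import *
im,kc=shot('wrist','w8');print(packfit(im,kc)) 
rel(0.5835,0.39,0.2,86.2);print(telemetry.get_state()['q'])"
```

```text
[(0.5842666625976562, 0.39194140625, 85.7110366821289, 45.20061492919922, 93.2892074584961)]
t12.1 pos [0.4881 0.3015 0.2382] yaw 86.0 | shift [0.0958 0.0905 0.0319] turn [-2.8  1.2 -0.3] | F [ 0.5  0.5 -0. ] w 0.0937
[-0.1992342   0.37859008 -0.5136136   1.66596199  0.17675763  1.19736402
 -0.82688074]
```

View pics/w8.png

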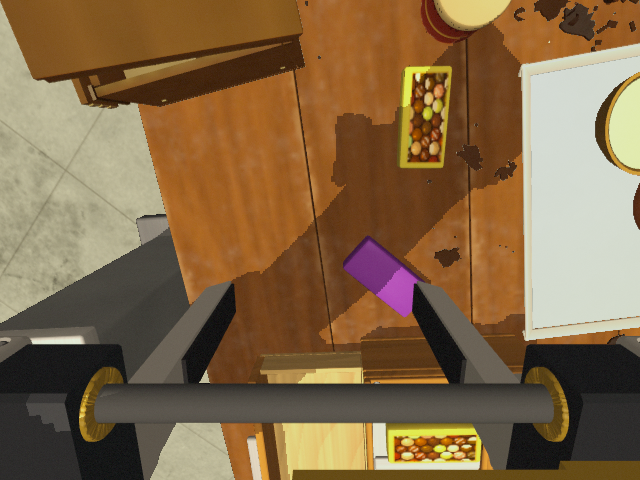

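Pack 2 at (426,117) px, unmoved. Approach above it, correcting the tilt.

Call:
apply_moves(rows=[[[-0.9, 0.4, 0, 0.024, 0.022, 0.01, 0.094], [-0.9, 0.4, 0, 0.024, 0.022, 0.01, 0.094], [-0.9, 0.4, 0, 0.024, 0.022, 0.01, 0.094], [0, 0, 0, 0.024, 0.022, 0.005, 0.094], [0, 0, 0, 0, 0, 0, 0.094], [0, 0, 0, 0, 0, 0, 0.094]]])

```text
t: 12.63
position: [0.5838, 0.3929, 0.1919]
ee_rot: [0.722, 0.692, -0.003, -0.0]
contact_force: [-0.6, -0.3, 0.1]
grip_width: 0.094
```

```bash
python3 -c "
from h import *
im,kc=shot('wrist','w9');print(packfit(im,kc)) 
rel(0.584,0.391,0.05,86)"
```

```text
[(0.5851107788085937, 0.392089599609375, 85.88353729248047, 44.537078857421875, 93.80786895751953)]
t12.7 pos [0.5835 0.3926 0.1917] yaw 87.6 | shift [-0.001   0.0012  0.1417] turn [-0.2  0.2  1.6] | F [-0.9 -0.2 -1.4] w 0.0938
```

Call:
apply_moves(rows=[[[0, 0, 1.5, -0.001, 0.001, 0.025, 0.094], [0, 0, 0, 0, 0, 0.03, 0.094], [0, 0, 0, 0, 0, 0.03, 0.094], [0, 0, 0, 0, 0, 0.03, 0.094], [0, 0, 0, 0, 0, 0.02, 0.094], [0, 0, 0, 0, 0, 0.003, 0.094], [0, 0, 0, 0, 0, 0, 0.094]]])

```text
t: 13.27
position: [0.5825, 0.3873, 0.0519]
ee_rot: [0.726, 0.688, -0.002, 0.0]
contact_force: [-0.1, 0.3, 0.4]
grip_width: 0.0943
```

```bash
python3 -c "
from h import *
rel(0.5845,0.391,0.0205,86)"
```

```text
t13.3 pos [0.5825 0.3873 0.0519] yaw 86.9 | shift [0.0039 0.0019 0.0313] turn [-0.1  0.2  0.9] | F [-0.1  0.3  0.4] w 0.0943
```

Call:
apply_moves(rows=[[[0, 0, 0.8, 0.004, 0.002, 0.01, 0.09], [0, 0, 0, 0, 0, 0.01, 0.08], [0, 0, 0, 0, 0, 0.008, 0.08], [0, 0, 0, 0, 0, 0.003, 0.08], [0, 0, 0, 0, 0, 0, 0.06], [0, 0, 0, 0, 0, 0, 0.03], [0, 0, 0, 0, 0, 0, 0.03], [0, 0, 0, 0, 0, 0, 0.03], [0, 0, 0, 0, 0, 0, 0.03], [0, 0, 0, 0, 0, 0, 0.03]]], newtons=15)

```text
t: 14.1
position: [0.5873, 0.3927, 0.0248]
ee_rot: [0.731, 0.683, 0.002, 0.001]
contact_force: [0.2, 0.2, -0.9]
grip_width: 0.0462
```

```bash
python3 -c "
from h import *
rel(0.5845,0.391,0.0205,86)"
```

```text
t14.1 pos [0.5873 0.3927 0.0248] yaw 86.1 | shift [-0.0019 -0.0027  0.0043] turn [ 0.3 -0.1  0.1] | F [ 0.2  0.2 -0.9] w 0.0462
```

Call:
apply_moves(rows=[[[0, 0, 0, 0, 0, 0, 0.056], [0, 0, 0, 0, 0, 0, 0.056], [0, 0, 0, -0.001, 0, 0.005, 0.056], [0, 0, 0, 0, 0, 0, 0.05], [0, 0, 0, 0, 0, 0, 0.03], [0, 0, 0, 0, 0, 0, 0.03], [0, 0, 0, 0, 0, 0, 0.03]]])

```text
t: 14.68
position: [0.5875, 0.3917, 0.0198]
ee_rot: [0.731, 0.683, 0.003, 0.001]
contact_force: [-0.6, 0.0, 1.2]
grip_width: 0.0464
```

Call:
apply_moves(rows=[[[0, 0, 0, 0, 0, 0, 0.03], [0, 0, 0, 0, 0, -0.01, 0.03], [0, 0, 0, 0, 0, -0.03, 0.03], [0, 0, 0, 0, 0, -0.035, 0.03], [0, 0, 0, 0, 0, -0.035, 0.03], [0, 0, 0, 0, 0, -0.035, 0.03], [0, 0, 0, 0, 0, -0.035, 0.03], [0, 0, 0, 0, 0, -0.035, 0.03], [0, 0, 0, 0, 0, -0.03, 0.03], [0, 0, 0, 0, 0, 0, 0.03]]])

```text
t: 15.52
position: [0.5836, 0.3904, 0.2797]
ee_rot: [0.73, 0.684, 0.001, 0.0]
contact_force: [0.7, 0.5, 0.2]
grip_width: 0.046
```

```bash
python3 -c "
from h import *
im,kc=shot('wrist','w10');im,kc=shot('top','t10')
rel(0.45,0.25,0.27,86)"
```

```text
t15.6 pos [0.5827 0.3895 0.2743] yaw 86.2 | shift [-0.1479 -0.1232  0.005 ] turn [-0.1  0.1  0.2] | F [-0.6  0.5 -1.8] w 0.0461
```

View pics/w10.png

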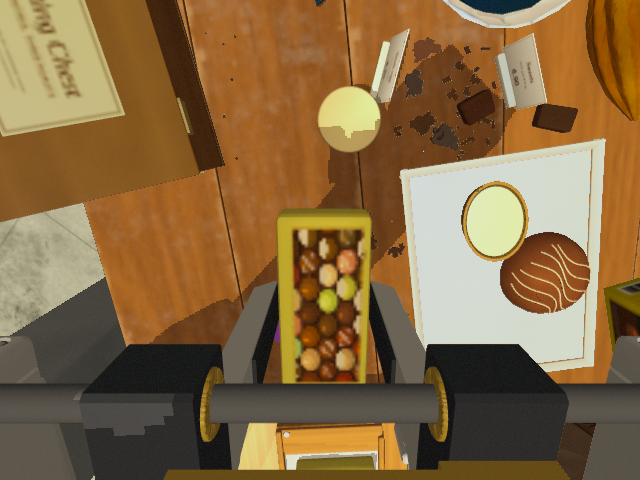

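Call:
apply_moves(rows=[[[0, 0, 0, -0.03, -0.03, 0, 0.03], [0, 0, 0, -0.037, -0.033, 0, 0.03], [0, 0, 0, -0.037, -0.033, 0, 0.03], [0, 0, 0, -0.037, -0.033, 0, 0.03], [0, 0, 0, -0.03, 0, 0, 0.03], [0, 0, -7, -0.02, 0, 0, 0.03], [0, 0, -7, 0, 0, 0, 0.03], [0, 0, -7, 0, 0, 0, 0.03], [0, 0, -7, 0, 0, 0, 0.03], [0, 0, -7, 0, 0, 0, 0.03]]])

```text
t: 16.45
position: [0.4463, 0.212, 0.2601]
ee_rot: [0.485, 0.875, -0.012, -0.008]
contact_force: [0.4, 0.9, -0.2]
grip_width: 0.0465
```

Call:
apply_moves(rows=[[[0, 0, -7, 0, 0, 0, 0.03], [0, 0, -7, 0, 0, 0, 0.03], [0, 0, -7, 0, 0, 0, 0.03], [0, 0, -7, 0, 0, 0, 0.03], [0, 0, -7, 0, 0, 0, 0.03], [0, 0, -7, 0, 0, 0, 0.03], [0, 0, -7, 0, 0, 0, 0.03], [0, 0, -7, 0, 0, 0, 0.03], [0, 0, 0, 0, 0, 0, 0.03]]])

```text
t: 17.2
position: [0.44, 0.2074, 0.2496]
ee_rot: [0.003, 1.0, -0.01, -0.022]
contact_force: [-1.1, 0.4, -0.7]
grip_width: 0.046
```

```bash
python3 -c "
from h import *
rel(*pw([-0.003,0.0,0.22],PR)[0],179.5);print(telemetry.get_state()['q'])"
```

```text
t17.2 pos [0.44   0.2074 0.2496] yaw 179.7 | shift [-0.1339 -0.2171  0.0283] turn [-1.2 -2.5  0.2] | F [-1.1  0.4 -0.7] w 0.046
[ 0.12223401  0.22218454 -0.7121802   1.85662576  0.14966746  1.16769163
  0.92207336]
```

Call:
apply_moves(rows=[[[-0.3, -0.6, 0, -0.017, -0.0275, 0.003, 0.03], [-0.3, -0.6, 0, -0.017, -0.0275, 0.003, 0.03], [-0.3, -0.6, 0, -0.017, -0.0275, 0.003, 0.03], [-0.3, -0.6, 0, -0.017, -0.0275, 0.003, 0.03], [0, 0, 0, -0.017, -0.0275, 0.003, 0.03], [0, 0, 0, -0.017, -0.0275, 0.003, 0.03], [0, 0, 0, -0.017, -0.0275, 0.003, 0.03], [0, 0, 0, -0.015, -0.025, 0.003, 0.03], [0, 0, 0, 0, 0, 0, 0.03], [0, 0, 0, 0, 0, 0, 0.03]]])

```text
t: 18.03
position: [0.569, -0.0243, 0.2148]
ee_rot: [0.024, 1.0, -0.0, -0.006]
contact_force: [0.4, 1.2, -0.9]
grip_width: 0.0459
```

```bash
python3 -c "
from h import *
rel(*pw([-0.003,0.0,0.12],PR)[0],179.5);print(telemetry.get_state()['q'])"
```

```text
t18.0 pos [ 0.569  -0.0243  0.2148] yaw 177.3 | shift [-0.0031  0.0135  0.0947] turn [-0.  -0.7 -2.2] | F [ 0.4  1.2 -0.9] w 0.0459
[ 0.4180816   0.37459839 -0.54126477  1.73224922  0.21108606  1.10644983
  1.33327428]
```

Call:
apply_moves(rows=[[[0, -0.3, -1, -0.0015, 0.0065, 0.012, 0.03], [0, -0.3, -1, -0.0015, 0.0065, 0.018, 0.03], [0, 0, 0, 0, 0, 0.018, 0.03], [0, 0, 0, 0, 0, 0.018, 0.03], [0, 0, 0, 0, 0, 0.012, 0.03], [0, 0, 0, 0, 0, 0.004, 0.03], [0, 0, 0, 0, 0, 0, 0.03]]])

```text
t: 18.62
position: [0.5688, -0.0081, 0.1271]
ee_rot: [0.014, 1.0, 0.0, -0.003]
contact_force: [0.5, 0.4, -0.2]
grip_width: 0.0465
```

```bash
python3 -c "
from h import *
im,kc=shot('wrist','w11')
rel(*pw([-0.003,0.0,0.105],PR)[0],179.5)"
```

```text
t18.7 pos [ 0.569  -0.0081  0.1276] yaw 178.4 | shift [-0.0027 -0.0028  0.0226] turn [ 0.  -0.3 -1.1] | F [ 0.1  0.3 -1.2] w 0.0459
```

View pics/w11.png

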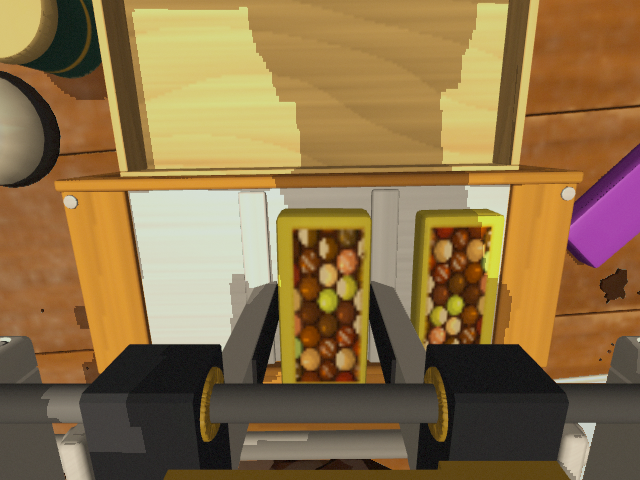

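Held pack over the centre bay, pack 1 in the left bay. Lower.

Call:
apply_moves(rows=[[[0, -0.2, -1, -0.002, -0.0025, 0.007, 0.03], [0, 0, 0, 0, 0, 0.007, 0.03], [0, 0, 0, 0, 0, 0.005, 0.03], [0, 0, 0, 0, 0, 0.002, 0.03], [0, 0, 0, 0, 0, 0, 0.03]]])

```text
t: 19.08
position: [0.5725, -0.0111, 0.1071]
ee_rot: [0.005, 1.0, -0.0, 0.001]
contact_force: [-0.6, 0.2, -0.5]
grip_width: 0.0462
```

```bash
python3 -c "
from h import *
rel(*pw([-0.003,0.0,0.0975],PR)[0],179.5)"
```

```text
t19.1 pos [ 0.5725 -0.0111  0.1071] yaw 179.4 | shift [0.001  0.0001 0.0096] turn [-0.   0.1 -0.1] | F [-0.6  0.2 -0.5] w 0.0462
```

Call:
apply_moves(rows=[[[0, 0, 0, 0, 0, 0.004, 0.03], [0, 0, 0, 0, 0, 0.003, 0.03], [0, 0, 0, 0, 0, 0.0025, 0.03], [0, 0, 0, 0, 0, 0.001, 0.03], [0, 0, 0, 0, 0, 0, 0.03]]])

```text
t: 19.5
position: [0.5734, -0.0112, 0.0971]
ee_rot: [0.006, 1.0, -0.0, 0.002]
contact_force: [0.1, 0.6, -0.5]
grip_width: 0.046
```

Call:
apply_moves(rows=[[[0, 0, 0, 0, 0, 0.001, 0.03], [0, 0, 0, 0, 0, 0.001, 0.03], [0, 0, 0, 0, 0, 0, 0.03]]])

```text
t: 19.75
position: [0.574, -0.0112, 0.0968]
ee_rot: [0.006, 1.0, -0.001, 0.003]
contact_force: [0.0, -0.5, -1.1]
grip_width: 0.0459
```

Call:
apply_moves(rows=[[[0, 0, 0, 0, 0, 0, 0.06], [0, 0, 0, 0, 0, 0, 0.06], [0, 0, 0, 0, 0, 0, 0.06], [0, 0, 0, 0, 0, -0.02, 0.06], [0, 0, 0, 0, 0, -0.03, 0.06], [0, 0, 0, 0, 0, -0.035, 0.06], [0, 0, 0, 0, 0, -0.035, 0.06], [0, 0, 0, 0, 0, -0.035, 0.06], [0, 0, 0, 0, 0, 0, 0.06]]])

```text
t: 20.5
position: [0.5716, -0.0104, 0.2554]
ee_rot: [0.005, 1.0, -0.0, -0.0]
contact_force: [0.2, 0.7, -0.3]
grip_width: 0.0603
```

```bash
python3 -c "
from h import *
im,kc=shot('wrist','w12'); print(packfit(im,kc,.1)); print(pw([[0,.08,.1],[0,0,.1]],PR))
print(pw([0.002,-.23,.242],PR))
rel(0.45,-0.10,0.3,179.5)"
```

```text
[(0.5776134643554688, 0.07011336517333984, 179.4715118408203, 43.746368408203125, 93.84715270996094), (0.5743735961914063, -0.010565555572509766, 178.35501861572266, 44.61692428588867, 95.34772491455078)]
[[ 0.57521999  0.06899676  0.1       ]
 [ 0.5745     -0.011       0.1       ]]
[[ 0.57442995 -0.24100868  0.242     ]]
t20.6 pos [ 0.5707 -0.0106  0.2525] yaw 179.4 | shift [ 0.12   -0.0906 -0.0471] turn [-0.  -0.2 -0.1] | F [-0.  -1.2 -0.4] w 0.0598
```

View pics/w12.png

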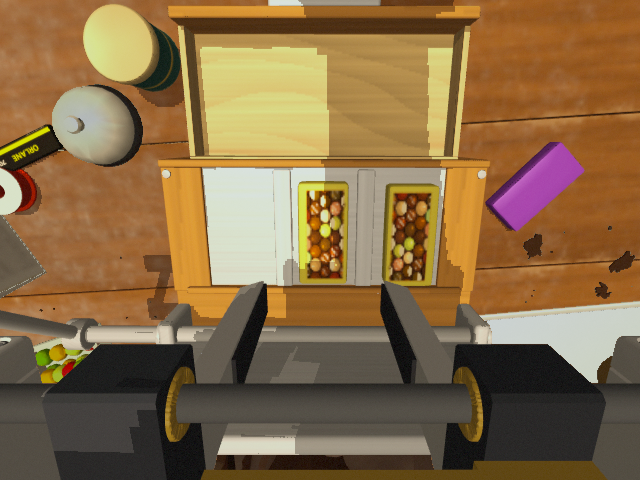

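Call:
apply_moves(rows=[[[0, 0, 0, 0.005, -0.01, -0.03, 0.03], [0, 0, 0, 0.005, -0.01, -0.03, 0], [0, 0, 7.1, 0, 0, -0.02, 0], [0, 0, 7.1, 0, 0, 0, 0], [0, 0, 7.1, 0, 0, 0, 0], [0, 0, 7.1, 0, 0, 0, 0], [0, 0, 7.1, 0, 0, 0, 0], [0, 0, 7.1, 0, 0, 0, 0], [0, 0, 7.1, 0, 0, 0, 0], [0, 0, 7.1, 0, 0, 0, 0]]])

```text
t: 21.38
position: [0.5587, -0.033, 0.3273]
ee_rot: [0.484, 0.875, -0.003, -0.005]
contact_force: [0.4, 0.2, -0.3]
grip_width: 0.0005
```

```bash
python3 -c "
from h import *
rel(*pw([0.002,-.24,.32],PR)[0],89.5)"
```

```text
t21.4 pos [ 0.5587 -0.033   0.3273] yaw 122.2 | shift [-0.193  -0.1028  0.0071] turn [-0.7 -0.2 32.7] | F [ 0.4  0.2 -0.3] w 0.0005
```

Call:
apply_moves(rows=[[[-0.2, 0, 6.6, 0, 0, 0, 0], [-0.2, 0, 6.6, 0, 0, 0, 0], [-0.2, 0, 6.6, 0, 0, 0, 0], [0, 0, 6.6, 0, 0, 0, 0], [0, 0, 6.4, 0, 0, 0, 0], [0, 0, 0, -0.036, 0.002, 0, 0], [0, 0, 0, -0.036, 0.002, 0, 0], [0, 0, 0, -0.036, 0.002, 0, 0], [0, 0, 0, -0.036, 0.002, 0, 0], [0, 0, 0, -0.036, 0.002, 0, 0]]])

```text
t: 22.22
position: [0.5587, -0.2111, 0.3148]
ee_rot: [0.722, 0.692, -0.003, -0.007]
contact_force: [1.0, 0.4, 0.4]
grip_width: 0.0006
```

```bash
python3 -c "
from h import *
im,kc=shot('wrist','w13');im,kc=shot('top','t13')
rel(*pw([0.002,-.24,.32],PR)[0],89.5)"
```

```text
t22.3 pos [ 0.5576 -0.2161  0.3138] yaw 87.1 | shift [-0.034   0.0184 -0.0066] turn [-0.9 -0.3 -2.4] | F [-0.2 -0.  -0.2] w -0.0
```

View pics/w13.png

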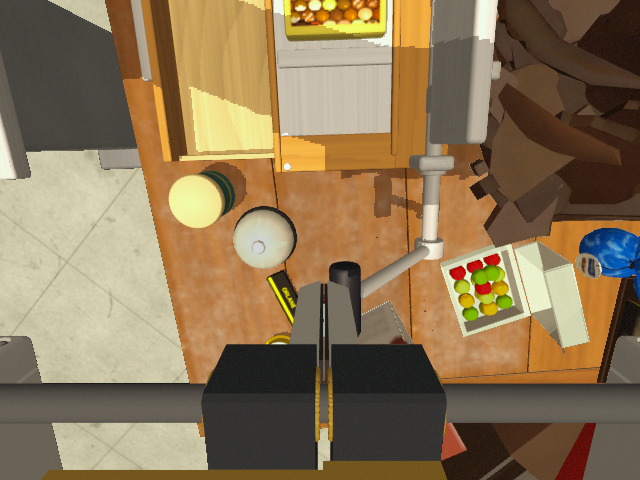

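View pics/t13.png

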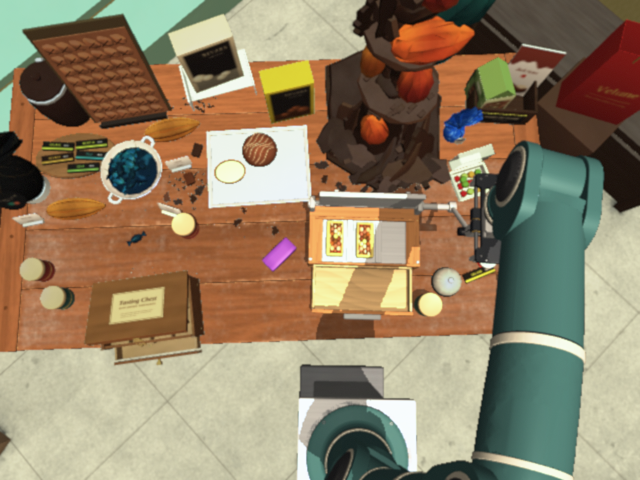

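```bash
python3 -c "
from h import *
print(back([[345,264],[331,270],[360,270],[345,330]],.242,'wrist'))
print(pw([0.002,-.203,.242],PR), proj(pw([[0.002,-.203,.242],[0.002,-.257,.242]],PR),'wrist'))"
```

```text
[[ 0.57243037 -0.217682    0.242     ]
 [ 0.56259515 -0.22162421  0.242     ]
 [ 0.58264157 -0.22251181  0.242     ]
 [ 0.57069275 -0.26808895  0.242     ]]
[[ 0.57467294 -0.21400978  0.242     ]] [[348.08307449 258.78456807]
 [349.81243695 329.72067244]]
```

Call:
apply_moves(rows=[[[-0.5, 0, -1.2, -0.017, 0.008, 0, 0], [-0.4, 0, -1.2, -0.017, 0.008, 0, 0], [0, 0, 0, 0, 0, 0.01, 0], [0, 0, 0, 0, 0, 0.01, 0], [0, 0, 0, 0, 0, 0, 0]]])

```text
t: 22.73
position: [0.5713, -0.2524, 0.2863]
ee_rot: [0.711, 0.704, 0.001, -0.004]
contact_force: [-0.4, 0.0, 0.2]
grip_width: 0.0006
```

```bash
python3 -c "
from h import *
rel(.573,-.249,.266,89.5)"
```

```text
t22.7 pos [ 0.5713 -0.2524  0.2863] yaw 89.4 | shift [0.0033 0.0018 0.0204] turn [-0.3 -0.4 -0.1] | F [-0.4  0.   0.2] w 0.0006
```

Call:
apply_moves(rows=[[[0, 0, 0, 0.001, 0.001, 0.008, 0], [0, 0, 0, 0, 0, 0.007, 0], [0, 0, 0, 0, 0, 0.006, 0], [0, 0, 0, 0, 0, 0.003, 0], [0, 0, 0, 0, 0, 0, 0]]])

```text
t: 23.15
position: [0.5692, -0.2488, 0.2623]
ee_rot: [0.71, 0.704, -0.002, -0.006]
contact_force: [0.6, -0.1, 0.6]
grip_width: 0.0006
```

Call:
apply_moves(rows=[[[0, 0, 0, 0, -0.006, 0.005, 0], [0, 0, 0, 0, -0.006, 0.005, 0], [0, 0, 0, 0, -0.006, 0.005, 0], [0, 0, 0, 0, -0.005, 0.006, 0]]])

```text
t: 23.48
position: [0.5459, -0.2482, 0.2428]
ee_rot: [0.71, 0.704, -0.002, -0.003]
contact_force: [-12.1, -0.8, 14.8]
grip_width: 0.0005
```

```bash
cat >> h.py <<'E'
BX=-0.002
def arc():
    t,p,r,s=pose(); zb=p[2]-0.022; e=np.arcsin(np.clip((zb-.112)/.16,-1,1))
    xb=0.5745-.002+0.095-.16*np.cos(e)
    print("th",round(.95-e,3),"bar x",round(xb,4),"tcp",np.round(p,4),"dx(tool y)",round(xb-p[0],4),"F",np.round(s["contact_force"],1))
    for de in (-.1,.1):
        print(de,"->",np.round([0.5725+.095-.16*np.cos(e+de)-p[0], .112+.16*np.sin(e+de)+.022-p[2]],4))
E
python3 -c "
from h import *
im,kc=shot('wrist','w14');arc();rel(.573,-.249,.266,89.5)"
```

```text
th 0.213 bar x 0.549 tcp [ 0.5446 -0.2482  0.2415] dx(tool y) 0.0044 F [-2.6 -1.3  4.3]
-0.1 -> [-0.0058 -0.0124]
0.1 -> [0.0157 0.0113]
t23.5 pos [ 0.5446 -0.2482  0.2415] yaw 89.5 | shift [-0.0005  0.0281 -0.0247] turn [-0.5 -0.1  0. ] | F [-2.6 -1.3  4.3] w 0.0006
```

View pics/w14.png

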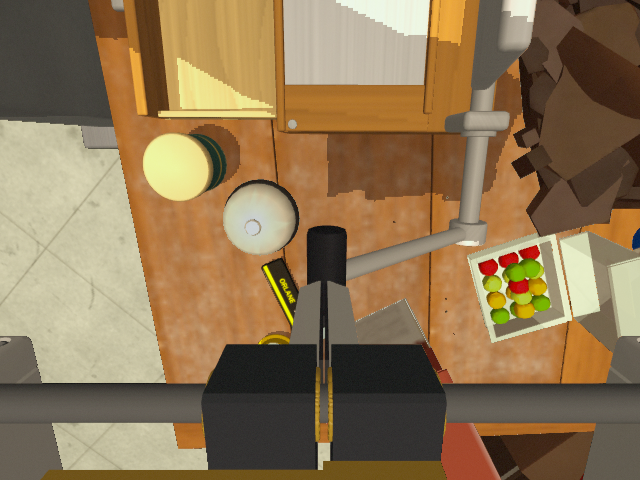

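Call:
apply_moves(rows=[[[0, 0, 0, 0, -0.004, 0.008, 0], [0, 0, 0, 0, -0.0045, 0.008, 0], [0, 0, 0, 0, -0.0045, 0.008, 0], [0, 0, 0, 0, -0.0045, 0.008, 0], [0, 0, 0, 0, -0.004, 0.008, 0]]])

```text
t: 23.95
position: [0.5183, -0.2477, 0.201]
ee_rot: [0.71, 0.704, -0.004, -0.005]
contact_force: [0.7, -2.1, 4.8]
grip_width: 0.0004
```

```bash
python3 -c "
from h import *
arc();rel(.573,-.249,.266,89.5)"
```

```text
th 0.518 bar x 0.5222 tcp [ 0.5183 -0.2477  0.201 ] dx(tool y) 0.0039 F [ 0.7 -2.1  4.8]
-0.1 -> [-0.002  -0.0148]
0.1 -> [0.0114 0.0142]
t23.9 pos [ 0.5183 -0.2477  0.201 ] yaw 89.5 | shift [-0.0008  0.0539 -0.0657] turn [-0.7 -0.   0. ] | F [ 0.7 -2.1  4.8] w 0.0004
```

Call:
apply_moves(rows=[[[-0.2, 0, 0, 0, -0.001, 0.0075, 0], [-0.2, 0, 0, 0, -0.0015, 0.0078, 0], [-0.2, 0, 0, 0, -0.0015, 0.0078, 0], [0, 0, 0, 0, -0.0015, 0.0078, 0], [0, 0, 0, 0, -0.0015, 0.0078, 0], [0, 0, 0, 0, -0.001, 0.0078, 0], [0, 0, 0, 0, -0.001, 0.0078, 0], [0, 0, 0, 0, 0, 0.0075, 0]]])

```text
t: 24.62
position: [0.5027, -0.2471, 0.1349]
ee_rot: [0.711, 0.704, -0.002, -0.002]
contact_force: [-3.8, -0.5, 6.0]
grip_width: 0.0005
```

```bash
python3 -c "
from h import *
arc();rel(.573,-.249,.266,89.5)"
```

```text
th 0.945 bar x 0.5075 tcp [ 0.5027 -0.2471  0.1349] dx(tool y) 0.0048 F [-3.8 -0.5  6. ]
-0.1 -> [ 0.0055 -0.016 ]
0.1 -> [0.0057 0.016 ]
t24.6 pos [ 0.5027 -0.2471  0.1349] yaw 89.4 | shift [-0.0013  0.0695 -0.1316] turn [-0.3  0.  -0.1] | F [-3.8 -0.5  6. ] w 0.0005
```

Call:
apply_moves(rows=[[[0, 0, 0, 0, 0.002, 0.0078, 0], [0, 0, 0, 0, 0.002, 0.0078, 0], [0, 0, 0, 0, 0.002, 0.0078, 0], [0, 0, 0, 0, 0.002, 0.0078, 0], [0, 0, 0, 0, 0.002, 0.0078, 0], [0, 0, 0, 0, 0.002, 0.0078, 0], [0, 0, 0, 0, 0.0025, 0.0078, 0], [0, 0, 0, 0, 0.0025, 0.006, 0]]])

```text
t: 25.28
position: [0.5146, -0.2469, 0.07]
ee_rot: [0.711, 0.703, -0.004, -0.003]
contact_force: [-2.9, -1.6, 8.4]
grip_width: 0.0004
```

```bash
python3 -c "
from h import *
arc();rel(.573,-.249,.266,89.5)"
```

```text
th 1.362 bar x 0.5209 tcp [ 0.5146 -0.2469  0.07  ] dx(tool y) 0.0062 F [-2.9 -1.6  8.4]
-0.1 -> [ 0.0134 -0.0143]
0.1 -> [0.0006 0.015 ]
t25.3 pos [ 0.5146 -0.2469  0.07  ] yaw 89.4 | shift [-0.0019  0.0564 -0.1966] turn [-0.6  0.1 -0.1] | F [-2.9 -1.6  8.4] w 0.0004
```

Call:
apply_moves(rows=[[[0, 0, 0, 0, 0.003, 0.004, 0], [0, 0, 0, 0, 0.003, 0.004, 0], [0, 0, 0, 0, 0.003, 0.004, 0], [0, 0, 0, 0, 0.003, 0.003, 0], [0, 0, 0, 0, 0.002, 0.002, 0]]])

```text
t: 25.7
position: [0.5237, -0.247, 0.0501]
ee_rot: [0.711, 0.703, -0.007, -0.006]
contact_force: [-20.1, 2.8, 48.8]
grip_width: 0.0006
```

```bash
python3 -c "
from h import *
arc();rel(.573,-.249,.266,89.5)"
```

```text
th 1.502 bar x 0.5312 tcp [ 0.5237 -0.247   0.0501] dx(tool y) 0.0076 F [-20.1   2.8  48.8]
-0.1 -> [ 0.0166 -0.0132]
0.1 -> [-0.0001  0.014 ]
t25.7 pos [ 0.5237 -0.247   0.0501] yaw 89.3 | shift [-0.0018  0.0455 -0.2167] turn [-1.   0.1 -0.2] | F [-20.1   2.8  48.8] w 0.0006
```

Call:
apply_moves(rows=[[[0, 0, 0, 0, 0, -0.0008, 0], [0, 0, 0, 0, 0, 0, 0]]])

```text
t: 25.87
position: [0.5229, -0.2469, 0.0514]
ee_rot: [0.711, 0.703, -0.007, -0.006]
contact_force: [-1.1, -1.5, 10.0]
grip_width: -0.0
```

Call:
apply_moves(rows=[[[0, 0, 0, 0, 0.001, 0.001, 0], [0, 0, 0, 0, 0, 0, 0]]])

```text
t: 26.03
position: [0.5231, -0.2469, 0.051]
ee_rot: [0.711, 0.703, -0.008, -0.006]
contact_force: [-3.3, 0.4, 14.0]
grip_width: 0.0006
```

Call:
apply_moves(rows=[[[0, 0, 0, 0, 0.0005, 0.001, 0], [0, 0, 0, 0, 0, 0, 0]]])

```text
t: 26.2
position: [0.5231, -0.2469, 0.0511]
ee_rot: [0.711, 0.703, -0.008, -0.005]
contact_force: [-4.1, -0.4, 12.0]
grip_width: 0.0009
```

```bash
python3 -c "
from h import *
im,kc=shot('scene','s15');crop(im,240,90,440,240,4,'s15c');arc()"
```

```text
th 1.494 bar x 0.5306 tcp [ 0.5231 -0.2469  0.0511] dx(tool y) 0.0076 F [-4.5 -0.  13. ]
-0.1 -> [ 0.0165 -0.0133]
0.1 -> [-0.      0.0141]
```

View pics/s15c.png

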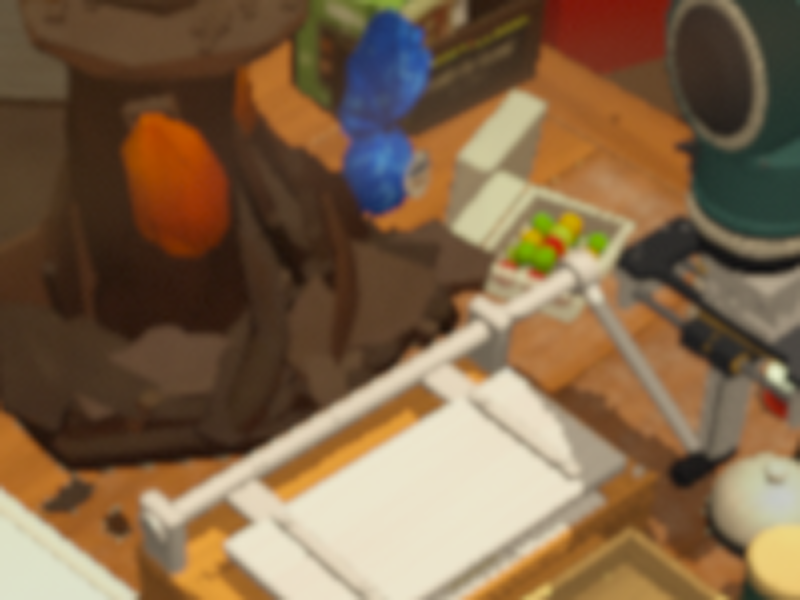

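Call:
apply_moves(rows=[[[0, 0, 0, 0, 0.0005, 0.0015, 0], [0, 0, 0, 0, 0, 0.0015, 0], [0, 0, 0, 0, 0, 0.0015, 0], [0, 0, 0, 0, 0, 0.001, 0]]])

```text
t: 26.58
position: [0.5234, -0.2469, 0.0505]
ee_rot: [0.711, 0.703, -0.008, -0.004]
contact_force: [-9.2, 2.2, 26.4]
grip_width: 0.0003
```

Call:
apply_moves(rows=[[[0, 0, 0, 0, 0, 0.001, 0], [0, 0, 0, 0, 0, 0.001, 0], [0, 0, 0, 0, 0, 0.001, 0], [0, 0, 0, 0, 0, 0.001, 0], [0, 0, 0, 0, 0, 0.001, 0], [0, 0, 0, 0, 0, 0.001, 0], [0, 0, 0, 0, 0, 0.001, 0], [0, 0, 0, 0, 0, 0.001, 0], [0, 0, 0, 0, 0, 0.001, 0], [0, 0, 0, 0, 0, 0.001, 0]]])

```text
t: 27.42
position: [0.5232, -0.2469, 0.0506]
ee_rot: [0.711, 0.703, -0.008, 0.001]
contact_force: [-7.6, 1.0, 25.2]
grip_width: 0.0006
```

Call:
apply_moves(rows=[[[0, 0, 0, 0, 0, 0.001, 0], [0, 0, 0, 0, 0, 0.001, 0], [0, 0, 0, 0, 0, 0.001, 0], [0, 0, 0, 0, 0, 0.001, 0], [0, 0, 0, 0, 0, 0.001, 0], [0, 0, 0, 0, 0, 0.001, 0], [0, 0, 0, 0, 0, 0.001, 0], [0, 0, 0, 0, 0, 0.001, 0], [0, 0, 0, 0, 0, 0.001, 0], [0, 0, 0, 0, 0, 0.001, 0]]])

```text
t: 28.25
position: [0.5232, -0.2468, 0.0506]
ee_rot: [0.711, 0.703, -0.007, 0.005]
contact_force: [-7.7, 0.8, 24.7]
grip_width: 0.0006
```

Call:
apply_moves(rows=[[[0, 0, 0, 0, 0, 0.001, 0], [0, 0, 0, 0, 0, 0.001, 0], [0, 0, 0, 0, 0, 0.001, 0], [0, 0, 0, 0, 0, 0.001, 0], [0, 0, 0, 0, 0, 0.001, 0], [0, 0, 0, 0, 0, 0.001, 0], [0, 0, 0, 0, 0, 0.001, 0], [0, 0, 0, 0, 0, 0.001, 0], [0, 0, 0, 0, 0, 0.001, 0], [0, 0, 0, 0, 0, 0.001, 0]]])

```text
t: 29.08
position: [0.5231, -0.2468, 0.0505]
ee_rot: [0.711, 0.703, -0.007, 0.01]
contact_force: [-8.5, 0.7, 26.0]
grip_width: 0.0001
```

```bash
python3 -c "
from h import *
im,kc=shot('wrist','w16');arc();rel(.573,-.249,.266,89.5)"
```

```text
th 1.499 bar x 0.531 tcp [ 0.5231 -0.2467  0.0505] dx(tool y) 0.0079 F [-8.   2.  25.4]
-0.1 -> [ 0.0169 -0.0132]
0.1 -> [0.0002 0.014 ]
t29.1 pos [ 0.5231 -0.2467  0.0505] yaw 89.3 | shift [-0.0068  0.0509 -0.2151] turn [ 0.3  1.4 -0.2] | F [-8.   2.  25.4] w 0.0003
```

View pics/w16.png

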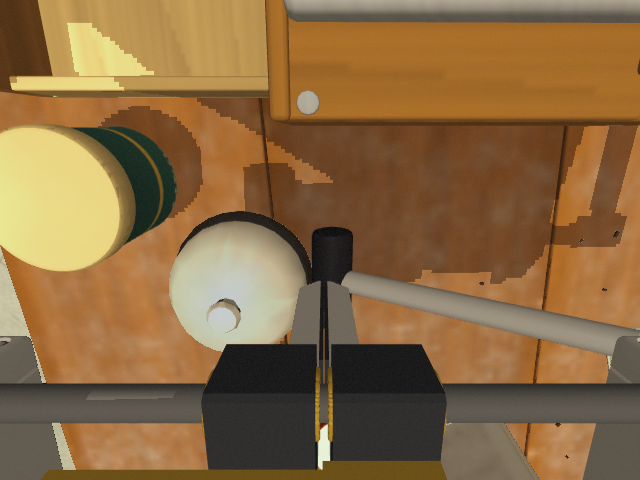

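Call:
apply_moves(rows=[[[0, 0.3, 0, 0, 0, -0.002, 0], [0, 0.3, 0, 0, -0.001, -0.004, 0], [0, 0.3, 0, 0, -0.001, -0.005, 0], [0, 0.3, 0, 0, -0.001, -0.005, 0], [0, 0, 0, 0, -0.001, -0.005, 0]]])

```text
t: 29.55
position: [0.5144, -0.2467, 0.0714]
ee_rot: [0.712, 0.703, -0.001, 0.001]
contact_force: [-3.7, -1.3, 8.6]
grip_width: 0.0007
```

```bash
python3 -c "
from h import *
arc();rel(.573,-.247,.266,89.5)"
```

```text
th 1.352 bar x 0.5203 tcp [ 0.5144 -0.2467  0.0714] dx(tool y) 0.0059 F [-3.7 -1.3  8.6]
-0.1 -> [ 0.0129 -0.0144]
0.1 -> [0.0004 0.015 ]
t29.6 pos [ 0.5144 -0.2467  0.0714] yaw 89.3 | shift [-0.      0.0584 -0.1947] turn [-0.1  0.2 -0.2] | F [-3.7 -1.3  8.6] w 0.0007
```

Call:
apply_moves(rows=[[[0, 0, 0, 0, -0.001, -0.0052, 0], [0, 0, 0, 0, -0.001, -0.0052, 0], [0, 0, 0, 0, -0.001, -0.0052, 0], [0, 0, 0, 0, -0.001, -0.0052, 0], [0, 0, 0, 0, -0.001, -0.0052, 0], [0, 0, 0, 0, -0.001, -0.0052, 0], [0, 0, 0, 0, -0.0005, -0.0052, 0], [0, 0, 0, 0, -0.0005, -0.0052, 0], [0, 0, 0, 0, -0.0005, -0.0052, 0], [0, 0, 0, 0, -0.0005, -0.0052, 0]]])

```text
t: 30.38
position: [0.5054, -0.2465, 0.1271]
ee_rot: [0.712, 0.703, -0.0, 0.004]
contact_force: [3.0, -1.6, 6.9]
grip_width: 0.0001
```

```bash
python3 -c "
from h import *
arc();rel(.573,-.247,.266,89.5)"
```

```text
th 0.993 bar x 0.5076 tcp [ 0.5054 -0.2465  0.1271] dx(tool y) 0.0022 F [ 3.  -1.6  6.9]
-0.1 -> [ 0.0037 -0.0159]
0.1 -> [0.0024 0.016 ]
t30.4 pos [ 0.5054 -0.2465  0.1271] yaw 89.3 | shift [-0.0005  0.0684 -0.1385] turn [ 0.3  0.4 -0.2] | F [ 3.  -1.6  6.9] w 0.0001
```

Call:
apply_moves(rows=[[[0, 0, 0, 0, 0, -0.005, 0], [0, 0, 0, 0, 0, -0.005, 0], [0, 0, 0, 0, 0.0003, -0.005, 0], [0, 0, 0, 0, 0.0005, -0.005, 0], [0, 0, 0, 0, 0.0007, -0.005, 0], [0, 0, 0, 0, 0.001, -0.005, 0], [0, 0, 0, 0, 0.001, -0.005, 0], [0, 0, 0, 0, 0.0012, -0.005, 0], [0, 0, 0, 0, 0.0015, -0.005, 0], [0, 0, 0, 0, 0.0015, -0.005, 0]]])

```text
t: 31.22
position: [0.5158, -0.2463, 0.1819]
ee_rot: [0.711, 0.703, 0.002, 0.011]
contact_force: [3.1, -1.1, 3.7]
grip_width: 0.0006
```

```bash
python3 -c "
from h import *
arc();rel(.573,-.247,.266,89.5)"
```

```text
th 0.646 bar x 0.5148 tcp [ 0.5158 -0.2463  0.1819] dx(tool y) -0.0009 F [ 3.1 -1.1  3.7]
-0.1 -> [-0.0049 -0.0155]
0.1 -> [0.0046 0.015 ]
t31.2 pos [ 0.5158 -0.2463  0.1819] yaw 89.3 | shift [-0.001   0.0588 -0.083 ] turn [ 1.1  0.7 -0.2] | F [ 3.1 -1.1  3.7] w 0.0006
```

Call:
apply_moves(rows=[[[0.2, 0.1, 0, 0, 0.0012, -0.0046, 0], [0.2, 0.1, 0, 0, 0.0014, -0.0046, 0], [0.2, 0.1, 0, 0, 0.0016, -0.0046, 0], [0.2, 0.1, 0, 0, 0.0018, -0.0045, 0], [0.2, 0, 0, 0, 0.002, -0.0045, 0], [0, 0, 0, 0, 0.0022, -0.0044, 0], [0, 0, 0, 0, 0.0024, -0.0043, 0], [0, 0, 0, 0, 0.0026, -0.0042, 0]]])

```text
t: 31.88
position: [0.532, -0.2451, 0.2208]
ee_rot: [0.711, 0.703, -0.002, 0.0]
contact_force: [2.2, -0.7, 2.3]
grip_width: 0.0006
```

```bash
python3 -c "
from h import *
arc();rel(.573,-.247,.266,89.5)"
```

```text
th 0.376 bar x 0.5331 tcp [ 0.532  -0.2451  0.2208] dx(tool y) 0.0011 F [ 2.2 -0.7  2.3]
-0.1 -> [-0.0069 -0.0138]
0.1 -> [0.0105 0.013 ]
t31.9 pos [ 0.532  -0.2451  0.2208] yaw 89.4 | shift [-0.0016  0.0409 -0.0452] turn [-0.1  0.1 -0.1] | F [ 2.2 -0.7  2.3] w 0.0006
```

Call:
apply_moves(rows=[[[0, 0, 0, 0, 0.0025, -0.004, 0], [0, 0, 0, 0, 0.0026, -0.004, 0], [0, 0, 0, 0, 0.0028, -0.0039, 0], [0, 0, 0, 0, 0.003, -0.0038, 0], [0, 0, 0, 0, 0.0031, -0.0036, 0], [0, 0, 0, 0, 0.0032, -0.0034, 0], [0, 0, 0, 0, 0.0033, -0.0032, 0]]])

```text
t: 32.47
position: [0.5541, -0.245, 0.2491]
ee_rot: [0.711, 0.703, -0.002, -0.001]
contact_force: [1.3, 0.3, 1.7]
grip_width: 0.0004
```

```bash
python3 -c "
from h import *
arc();rel(.573,-.247,.266,89.5)"
```

```text
th 0.147 bar x 0.5563 tcp [ 0.5541 -0.245   0.2491] dx(tool y) 0.0022 F [1.3 0.3 1.7]
-0.1 -> [-0.0087 -0.0117]
0.1 -> [0.0143 0.0105]
t32.5 pos [ 0.5541 -0.245   0.2491] yaw 89.4 | shift [-0.0019  0.0188 -0.017 ] turn [-0.2  0.1 -0.1] | F [1.3 0.3 1.7] w 0.0004
```

Call:
apply_moves(rows=[[[0, 0, 0, 0, 0.0033, -0.0026, 0], [0, 0, 0, 0, 0.0033, -0.0025, 0], [0, 0, 0, 0, 0.0033, -0.0023, 0], [0, 0, 0, 0, 0.003, -0.0022, 0], [0, 0, 0, 0, 0.003, -0.0022, 0], [0, 0, 0, 0, 0.002, -0.002, 0], [0, 0, 0, 0, 0.001, -0.002, 0]]])

```text
t: 33.05
position: [0.5748, -0.2451, 0.2663]
ee_rot: [0.711, 0.703, -0.003, -0.002]
contact_force: [0.3, 0.5, -1.0]
grip_width: 0.0003
```

```bash
python3 -c "
from h import *
im,kc=shot('top','t17'); crop(im,300,180,500,330,4,'t17c');arc();rel(.573,-.247,.266,89.5)"
```

```text
th -0.027 bar x 0.578 tcp [ 0.5749 -0.245   0.2666] dx(tool y) 0.0031 F [-0.4  1.4  0.6]
-0.1 -> [-0.0097 -0.0096]
0.1 -> [0.0168 0.0083]
t33.1 pos [ 0.5749 -0.245   0.2666] yaw 89.4 | shift [-0.002  -0.0019  0.0006] turn [-0.3  0.1 -0.1] | F [-0.4  1.4  0.6] w 0.0004
```

View pics/t17c.png

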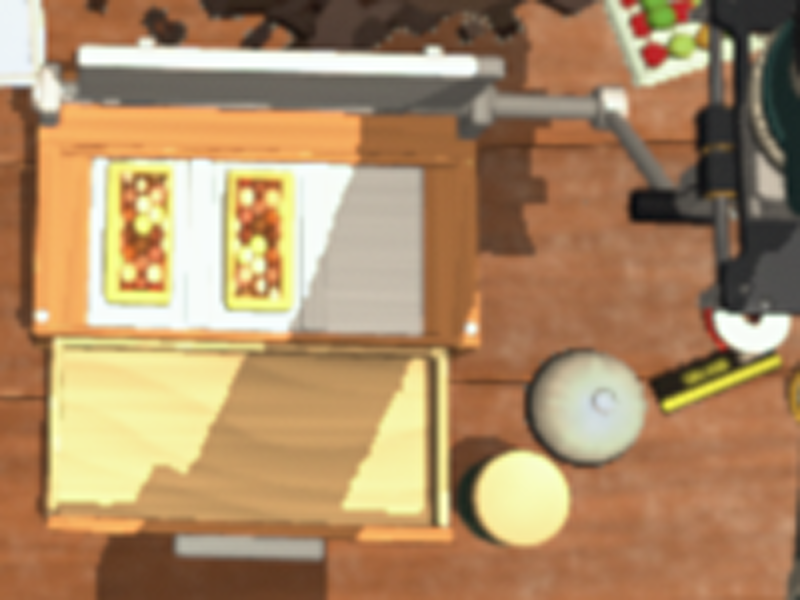

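Call:
apply_moves(rows=[[[0, 0, 0, 0, 0, -0.02, 0], [0, 0, 0, 0, 0, -0.03, 0], [0, 0, 0, 0.02, -0.002, -0.02, 0], [0, 0, 0, 0.035, -0.002, 0, 0.03], [0, 0, 0, 0.035, -0.002, 0, 0.06], [0, 0, 0, 0.035, -0.002, 0, 0.07], [0, 0, 0, 0.035, -0.002, 0, 0.07], [0, 0, 0, 0.035, -0.002, 0, 0.07], [0, 0, 0, 0.03, 0, 0, 0.07], [0, 0, 0, 0, 0, 0, 0.07]]])

```text
t: 33.93
position: [0.5628, -0.0127, 0.3373]
ee_rot: [0.713, 0.701, -0.004, -0.004]
contact_force: [-0.2, 0.2, 0.0]
grip_width: 0.0439
```

Call:
apply_moves(rows=[[[0, 0, -7.1, 0, 0, 0, 0.07], [0, 0, -7.1, 0, 0, 0, 0.07], [0, 0, -7.1, 0, 0, 0, 0.07], [0, 0, -7.1, 0, 0, 0, 0.07], [0, 0, -7.1, 0, 0, 0, 0.07], [0, 0, -7.1, 0, 0, 0, 0.07], [0, 0, -7.1, 0, 0, 0, 0.07], [0, 0, -7.1, 0, 0, 0, 0.07], [0, 0, -7.1, 0, 0, 0, 0.07], [0, 0, -7.1, 0, 0, 0, 0.07]]])

```text
t: 34.77
position: [0.561, -0.0113, 0.3357]
ee_rot: [0.169, 0.986, -0.002, -0.007]
contact_force: [0.2, 0.2, 0.5]
grip_width: 0.0701
```

Call:
apply_moves(rows=[[[0, 0, -7, 0, 0, 0, 0.062], [0, 0, -7, 0, 0, 0, 0.062], [0, 0, -4, 0, 0, 0, 0.062], [0, 0, 0, 0, 0, 0, 0.062]]])

```text
t: 35.1
position: [0.5603, -0.0127, 0.3347]
ee_rot: [0.005, 1.0, -0.0, -0.008]
contact_force: [1.0, -0.7, -0.1]
grip_width: 0.0619
```

```bash
python3 -c "
from h import *
im,kc=shot('wrist','w18'); P=packfit(im,kc,.1);print(P)
rel(0.574,-0.011,.25,179)"
```

```text
[(0.5784176635742188, 0.07024832153320312, 179.47589111328125, 44.03017807006836, 92.5862808227539), (0.5745366821289063, -0.009977153778076172, 178.7735366821289, 44.22134780883789, 94.50761413574219)]
t35.1 pos [ 0.5603 -0.0128  0.3347] yaw 179.2 | shift [-0.0151  0.0021  0.0845] turn [-0.1 -1.   0.2] | F [-0.5  0.3  0. ] w 0.0619
```

View pics/w18.png

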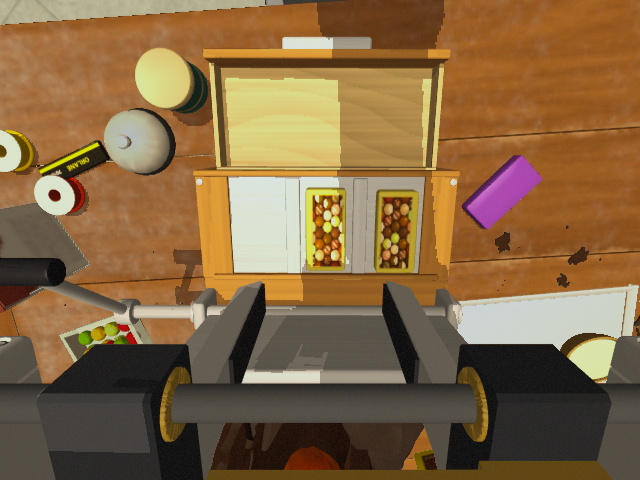

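```bash
python3 -c "
from h import *
d=back([[204,49],[450,49]],.063,'wrist');print(d)
d=back([[282,38],[371,38]],.056,'wrist');print(d)
i=back([[222,166],[430,166],[222,66],[432,68]],.012,'wrist');print(i)
print(pw([[-.065-.13,0,0],[-.065-.13-.014,0,0],[.004-.13,0,0]],PR))"
```

```text
[[ 0.37845395 -0.1401772   0.063     ]
 [ 0.38219891  0.12803755  0.063     ]]
[[ 0.36700098 -0.05533698  0.056     ]
 [ 0.36836995  0.0425614   0.056     ]]
[[ 0.50551254 -0.14494816  0.012     ]
 [ 0.5092591   0.12815484  0.012     ]
 [ 0.38532141 -0.13480833  0.012     ]
 [ 0.391175    0.12351409  0.012     ]]
[[ 0.3795079  -0.00924502  0.        ]
 [ 0.36550846 -0.00911903  0.        ]
 [ 0.4485051  -0.00986602  0.        ]]
```

Call:
apply_moves(rows=[[[0, -0.5, 0, -0.007, 0.001, 0.02, 0.062], [0, -0.5, 0, -0.007, 0.001, 0.03, 0.062], [0, 0, 0, 0, 0, 0.03, 0.062], [0, 0, 0, 0, 0, 0.03, 0.062], [0, 0, 0, 0, 0, 0.03, 0.062], [0, 0, 0, 0, 0, 0.03, 0.062], [0, 0, 0, 0, 0, 0.015, 0.062], [0, 0, 0, 0, 0, 0, 0.062]]])

```text
t: 35.82
position: [0.5752, -0.0126, 0.1431]
ee_rot: [0.022, 1.0, -0.001, 0.003]
contact_force: [0.5, 0.3, -0.7]
grip_width: 0.0622
```

```bash
python3 -c "
from h import *
rel(0.574,-0.0105,.098,178.8)"
```

```text
t35.8 pos [ 0.5752 -0.0126  0.1431] yaw 177.5 | shift [0.0016 0.0022 0.045 ] turn [-0.1  0.3 -1.3] | F [ 0.5  0.3 -0.7] w 0.0622
```

Call:
apply_moves(rows=[[[0, 0.2, -1.2, 0.0015, 0.002, 0.01, 0.062], [0, 0, 0, 0, 0, 0.012, 0.062], [0, 0, 0, 0, 0, 0.01, 0.062], [0, 0, 0, 0, 0, 0.008, 0.062], [0, 0, 0, 0, 0, 0.003, 0.062], [0, 0, 0, 0, 0, 0, 0.062]]])

```text
t: 36.32
position: [0.5752, -0.0107, 0.0986]
ee_rot: [0.013, 1.0, -0.001, 0.002]
contact_force: [-0.1, -0.9, 0.2]
grip_width: 0.0619
```

```bash
python3 -c "
from h import *
rel(0.574,-0.0105,.098,178.8)"
```

```text
t36.3 pos [ 0.5752 -0.0107  0.0986] yaw 178.5 | shift [0.0012 0.0001 0.0006] turn [-0.2  0.2 -0.3] | F [-0.1 -0.9  0.2] w 0.0619
```

Call:
apply_moves(rows=[[[0, 0, 0, 0, 0, 0, 0.05], [0, 0, 0, 0, 0, 0, 0.03], [0, 0, 0, 0, 0, 0, 0.03], [0, 0, 0, 0, 0, 0, 0.03], [0, 0, 0, 0, 0, 0, 0.03], [0, 0, 0, 0, 0, -0.01, 0.03], [0, 0, 0, 0, 0, -0.025, 0.03], [0, 0, 0, 0, 0, -0.03, 0.03], [0, 0, 0, 0, 0, -0.03, 0.03], [0, 0, 0, 0, 0, 0, 0.03]]], newtons=15)

```text
t: 37.15
position: [0.5746, -0.0098, 0.201]
ee_rot: [0.013, 1.0, -0.001, 0.002]
contact_force: [1.7, -0.8, 0.1]
grip_width: 0.0462
```

```bash
python3 -c "
from h import *
im,kc=shot('wrist','w19');rel(*pw([.004-.13,-0.06,.17],PR)[0],179.5)"
```

```text
t37.2 pos [ 0.5739 -0.0101  0.1988] yaw 178.5 | shift [ 0.1244 -0.063   0.0286] turn [-0.1  0.1 -1. ] | F [ 0.6  0.3 -0.8] w 0.0462
```

View pics/w19.png

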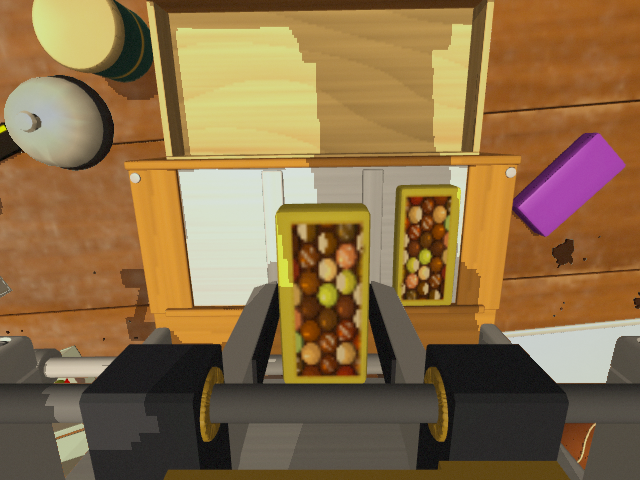

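Call:
apply_moves(rows=[[[0, 0, -0.3, 0.025, -0.0125, 0, 0.03], [0, 0, -0.3, 0.025, -0.0125, 0, 0.03], [0, 0, -0.3, 0.025, -0.0125, 0.005, 0.03], [0, 0, 0, 0.025, -0.0125, 0.01, 0.03], [0, 0, 0, 0.025, -0.0125, 0.012, 0.03], [0, 0, 0, 0, 0, 0, 0.03], [0, 0, 0, 0, 0, 0, 0.03]]])

```text
t: 37.78
position: [0.4406, -0.0721, 0.1688]
ee_rot: [0.005, 1.0, -0.001, 0.001]
contact_force: [0.4, 0.5, 0.8]
grip_width: 0.0462
```

```bash
python3 -c "
from h import *
im,kc=shot('wrist','w20');rel(*pw([.004-.13,-0.06,.07],PR)[0],179.5)"
```

```text
t37.8 pos [ 0.4405 -0.0721  0.1686] yaw 179.5 | shift [-0.0074  0.0024  0.0986] turn [-0.1  0.  -0. ] | F [-0.7  0.4 -0.6] w 0.0466
```

View pics/w20.png

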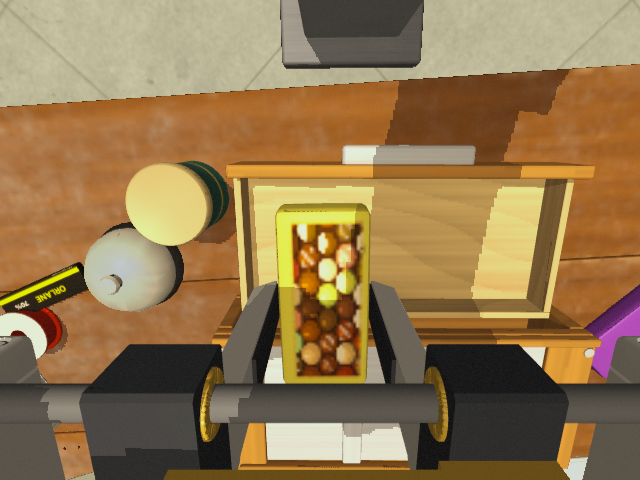

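```bash
python3 -c "
from h import *
print(back([[228,165],[593,167]],.063,'wrist'));print(back([[343,146],[475,147]],.056,'wrist'))
print(back([[240,320],[553,318]],.042,'wrist'))
D=lambda x,y,z:pw([[.004-.13+x,y,z]],PR)[0]
print(proj(np.array([D(-.059,.13,.042),D(.059,.13,.042),D(.059,-.13,.042),D(-.069,.135,.063),D(-.069,-.135,.063)]),'wrist'))"
```

```text
[[ 0.37831123 -0.14077736  0.063     ]
 [ 0.38217933  0.12600481  0.063     ]]
[[ 0.36575299 -0.05644858  0.056     ]
 [ 0.36736508  0.04113044  0.056     ]]
[[ 0.51395489 -0.14627433  0.042     ]
 [ 0.51435306  0.1305874   0.042     ]]
[[565.49731046 176.26712078]
 [541.5144765  312.22858655]
 [246.05832712 312.09709235]
 [593.02861559 164.96706968]
 [223.26663755 165.01861707]]
```

Call:
apply_moves(rows=[[[0, 0, 0, -0.0035, 0.001, 0.015, 0.03], [0, 0, 0, -0.0035, 0.001, 0.02, 0.03], [0, 0, 0, 0, 0, 0.02, 0.03], [0, 0, 0, 0, 0, 0.02, 0.03], [0, 0, 0, 0, 0, 0.015, 0.03], [0, 0, 0, 0, 0, 0.005, 0.03], [0, 0, 0, 0, 0, 0, 0.03]]])

```text
t: 38.42
position: [0.4541, -0.0671, 0.071]
ee_rot: [0.003, 1.0, -0.0, 0.003]
contact_force: [-0.9, 0.9, 0.0]
grip_width: 0.0459
```

```bash
python3 -c "
from h import *
rel(*pw([.004-.13,-0.06,.0326],PR)[0],179.5)"
```

```text
t38.4 pos [ 0.4541 -0.0671  0.071 ] yaw 179.7 | shift [ 0.0063 -0.0028  0.0384] turn [-0.   0.3  0.2] | F [-0.9  0.9  0. ] w 0.0459
```

Call:
apply_moves(rows=[[[0, 0, 0, 0.005, -0.002, 0, 0.03], [0, 0, 0, 0, 0, 0.008, 0.03], [0, 0, 0, 0, 0, 0.009, 0.03], [0, 0, 0, 0, 0, 0.008, 0.03], [0, 0, 0, 0, 0, 0.004, 0.03], [0, 0, 0, 0, 0, 0, 0.03]]])

```text
t: 38.92
position: [0.4512, -0.0691, 0.0419]
ee_rot: [0.003, 1.0, -0.0, 0.005]
contact_force: [0.2, 0.7, 0.0]
grip_width: 0.0461
```

```bash
python3 -c "
from h import *
im,kc=shot('wrist','w21');rel(*pw([.004-.13,-0.06,.0326],PR)[0],179.5)"
```

```text
t39.0 pos [ 0.4512 -0.0691  0.0421] yaw 179.7 | shift [ 0.0034 -0.0008  0.0095] turn [-0.1  0.5  0.2] | F [ 0.5  0.7 -0.5] w 0.0464
```

View pics/w21.png

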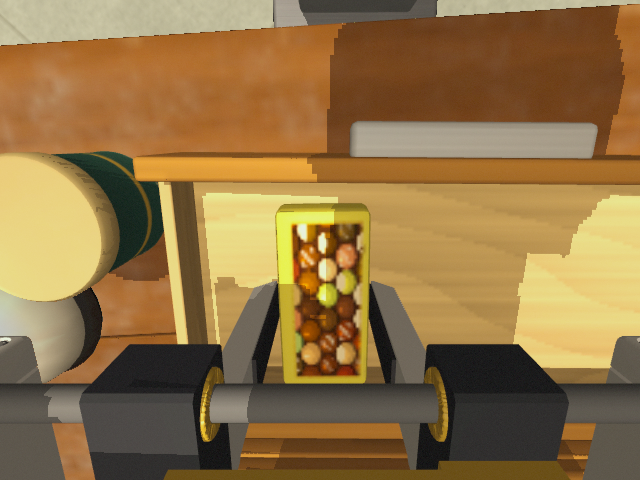

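Inside the drawer walls; final lowering and release.

Call:
apply_moves(rows=[[[0, 0.3, 0, 0.003, 0, 0.004, 0.03], [0, 0, 0, 0, 0, 0.004, 0.03], [0, 0, 0, 0, 0, 0.002, 0.03], [0, 0, 0, 0, 0, 0.001, 0.03], [0, 0, 0, 0, 0, 0, 0.03]]])

```text
t: 39.38
position: [0.4507, -0.0692, 0.032]
ee_rot: [0.002, 1.0, -0.001, 0.004]
contact_force: [0.9, 0.2, -0.7]
grip_width: 0.0463
```

Call:
apply_moves(rows=[[[0, 0, 0, 0, 0, 0.0008, 0.03], [0, 0, 0, 0, 0, 0, 0.055], [0, 0, 0, 0, 0, 0, 0.065], [0, 0, 0, 0, 0, 0, 0.065], [0, 0, 0, 0, 0, -0.02, 0.065], [0, 0, 0, 0, 0, -0.03, 0.065], [0, 0, 0, 0, 0, -0.035, 0.065], [0, 0, 0, 0, 0, -0.035, 0.062], [0, 0, 0, 0, 0, -0.035, 0.062], [0, 0, 0, 0, 0, -0.02, 0.062]]])

```text
t: 40.22
position: [0.446, -0.0673, 0.2086]
ee_rot: [0.001, 1.0, 0.001, -0.0]
contact_force: [0.2, 0.2, -0.1]
grip_width: 0.0621
```

```bash
python3 -c "
from h import *
im,kc=shot('wrist','w22');print(packfit(im,kc,.034),packfit(im,kc,.1));im,kc=shot('top');print(packfit(im,kc,.034));rel(.575,.07,.2,179.5)"
```

```text
[(0.4524085693359375, 0.09071711730957031, 178.93304443359375, 40.36811065673828, 100.2253646850586)] [(0.441684814453125, 0.07215158081054687, 179.25450134277344, 42.162376403808594, 97.93677520751953)]
[(0.41707073974609377, -0.057448646545410154, 89.98865509033203, 38.22584915161133, 85.18693542480469), (0.455163330078125, 0.10486966705322266, 176.66250610351562, 45.24418258666992, 113.21778106689453), (0.58861474609375, 0.06573143768310546, 177.7492446899414, 47.164878845214844, 100.66548156738281)]
t40.3 pos [ 0.447  -0.0677  0.2086] yaw 179.8 | shift [-0.1276  0.1381  0.009 ] turn [0.1 0.1 0.3] | F [-0.3 -0.3 -0.1] w 0.0624
```

View pics/w22.png

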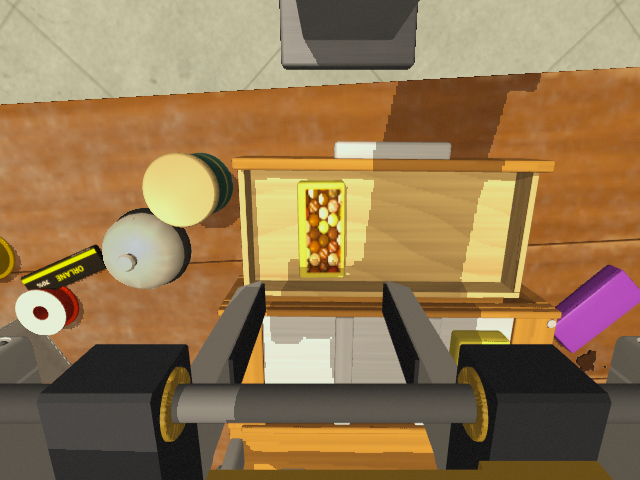

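Call:
apply_moves(rows=[[[0, 0, 0, -0.021, 0.023, -0.003, 0.062], [0, 0, 0, -0.021, 0.023, -0.003, 0.062], [0, 0, 0, -0.021, 0.023, -0.003, 0.062], [0, 0, 0, -0.021, 0.023, -0.003, 0.062], [0, 0, 0, -0.021, 0.023, 0, 0.062], [0, 0, 0, -0.021, 0.022, 0, 0.062], [0, 0, 0, 0, 0, 0, 0.062], [0, 0, 0, 0, 0, 0, 0.062]]])

```text
t: 40.98
position: [0.5766, 0.0724, 0.2153]
ee_rot: [0.005, 1.0, -0.001, -0.002]
contact_force: [0.2, -0.7, 0.9]
grip_width: 0.0621
```

```bash
python3 -c "
from h import *
im,kc=shot('wrist','w23');print(packfit(im,kc,.1));rel(.5775,.07,.14,179.5)"
```

```text
[(0.5778633422851562, 0.06981643676757812, 179.4396743774414, 44.179080963134766, 92.29705047607422)]
t41.0 pos [0.5764 0.0725 0.2153] yaw 179.4 | shift [-0.0014 -0.0024  0.0753] turn [-0.1 -0.2 -0.1] | F [-1.   0.8  0.2] w 0.0622
```

Call:
apply_moves(rows=[[[0, 0, 0, -0.001, -0.0025, 0.02, 0.062], [0, 0, 0, 0, 0, 0.025, 0.062], [0, 0, 0, 0, 0, 0.02, 0.062], [0, 0, 0, 0, 0, 0.01, 0.062], [0, 0, 0, 0, 0, 0, 0.062]]])

```text
t: 41.45
position: [0.575, 0.0657, 0.1368]
ee_rot: [0.007, 1.0, -0.002, -0.002]
contact_force: [0.1, -1.0, -0.1]
grip_width: 0.0619
```

```bash
python3 -c "
from h import *
rel(.577,.07,.0985,179.5)"
```

```text
t41.5 pos [0.575  0.0657 0.1368] yaw 179.2 | shift [-0.0021  0.0045  0.0383] turn [-0.2 -0.2 -0.3] | F [ 0.1 -1.  -0.1] w 0.0619
```

Call:
apply_moves(rows=[[[0, 0, -0.3, -0.002, 0.0045, 0.006, 0.062], [0, 0, 0, 0, 0, 0.01, 0.062], [0, 0, 0, 0, 0, 0.01, 0.062], [0, 0, 0, 0, 0, 0.008, 0.062], [0, 0, 0, 0, 0, 0.002, 0.062], [0, 0, 0, 0, 0, 0, 0.062]]])

```text
t: 41.95
position: [0.5778, 0.0693, 0.0998]
ee_rot: [0.005, 1.0, -0.002, -0.0]
contact_force: [0.2, 0.7, 0.1]
grip_width: 0.0619
```

```bash
python3 -c "
from h import *
rel(.577,.07,.0985,179.5)"
```

```text
t42.0 pos [0.5778 0.0693 0.0998] yaw 179.5 | shift [0.0008 0.0007 0.0013] turn [-0.2 -0.  -0. ] | F [0.2 0.7 0.1] w 0.0619
```

Call:
apply_moves(rows=[[[0, 0, 0, 0, 0, 0.001, 0.05], [0, 0, 0, 0, 0, 0, 0.03], [0, 0, 0, 0, 0, 0, 0.03], [0, 0, 0, 0, 0, 0, 0.03], [0, 0, 0, 0, 0, 0, 0.03], [0, 0, 0, 0, 0, -0.01, 0.03], [0, 0, 0, 0, 0, -0.025, 0.03], [0, 0, 0, 0, 0, -0.03, 0.03], [0, 0, 0, 0, 0, -0.02, 0.03], [0, 0, 0, 0, 0, 0, 0.03]]], newtons=15)

```text
t: 42.78
position: [0.5775, 0.0702, 0.1902]
ee_rot: [0.004, 1.0, -0.002, -0.001]
contact_force: [0.3, -0.6, -0.6]
grip_width: 0.0459
```

```bash
python3 -c "
from h import *
im,kc=shot('wrist','w24');rel(*pw([.004-.13,0.06,.15],PR)[0],179.5)"
```

```text
t42.8 pos [0.5771 0.07   0.1887] yaw 179.5 | shift [ 0.1278 -0.0208  0.0391] turn [-0.2 -0.1  0. ] | F [ 0.5  0.6 -1. ] w 0.0461
```

View pics/w24.png

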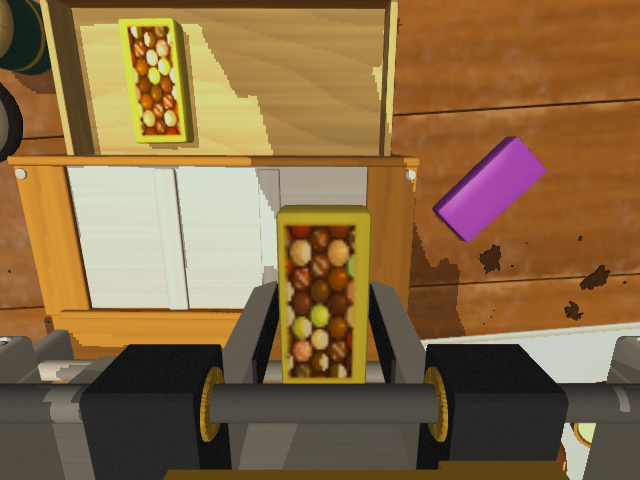

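Call:
apply_moves(rows=[[[0, 0, 0, 0.024, -0.004, 0, 0.03], [0, 0, 0, 0.024, -0.004, 0, 0.03], [0, 0, 0, 0.024, -0.004, 0.003, 0.03], [0, 0, 0, 0.024, -0.004, 0.01, 0.03], [0, 0, 0, 0.024, -0.004, 0.01, 0.03], [0, 0, 0, 0, 0, 0, 0.03], [0, 0, 0, 0, 0, 0, 0.03]]])

```text
t: 43.42
position: [0.4496, 0.0496, 0.1627]
ee_rot: [0.005, 1.0, -0.002, -0.002]
contact_force: [0.5, -0.3, -0.2]
grip_width: 0.046
```

```bash
python3 -c "
from h import *
rel(*pw([.004-.13,0.06,.07],PR)[0],179.5)"
```

```text
t43.4 pos [0.4496 0.0496 0.1627] yaw 179.5 | shift [0.0001 0.0009 0.0927] turn [-0.2 -0.3 -0. ] | F [ 0.5 -0.3 -0.2] w 0.046
```

Call:
apply_moves(rows=[[[0, 0, 0, 0, 0, 0.015, 0.03], [0, 0, 0, 0, 0, 0.02, 0.03], [0, 0, 0, 0, 0, 0.02, 0.03], [0, 0, 0, 0, 0, 0.02, 0.03], [0, 0, 0, 0, 0, 0.012, 0.03], [0, 0, 0, 0, 0, 0.003, 0.03], [0, 0, 0, 0, 0, 0, 0.03]]])

```text
t: 44.0
position: [0.4521, 0.0499, 0.0691]
ee_rot: [0.005, 1.0, -0.002, -0.002]
contact_force: [-0.8, 0.1, -0.4]
grip_width: 0.0458
```

```bash
python3 -c "
from h import *
rel(*pw([.004-.13,0.06,.0326],PR)[0],179.5)"
```

```text
t44.0 pos [0.4521 0.0499 0.0691] yaw 179.5 | shift [0.003  0.0003 0.0365] turn [-0.2 -0.2 -0. ] | F [-0.8  0.1 -0.4] w 0.0458
```

Call:
apply_moves(rows=[[[0, 0, 0, 0.003, 0, 0.006, 0.03], [0, 0, 0, 0, 0, 0.009, 0.03], [0, 0, 0, 0, 0, 0.009, 0.03], [0, 0, 0, 0, 0, 0.007, 0.03], [0, 0, 0, 0, 0, 0.002, 0.03], [0, 0, 0, 0, 0, 0.001, 0.03], [0, 0, 0, 0, 0, 0, 0.03]]])

```text
t: 44.58
position: [0.4506, 0.0501, 0.0335]
ee_rot: [0.005, 1.0, -0.001, -0.0]
contact_force: [-0.2, -0.2, -0.5]
grip_width: 0.046
```

```bash
python3 -c "
from h import *
rel(*pw([.004-.13,0.06,.0326],PR)[0],179.5)"
```

```text
t44.6 pos [0.4506 0.0501 0.0335] yaw 179.4 | shift [0.0015 0.     0.0009] turn [-0.2 -0.  -0.1] | F [-0.2 -0.2 -0.5] w 0.046
```

Call:
apply_moves(rows=[[[0, 0, 0, 0, 0, 0.0015, 0.03], [0, 0, 0, 0, 0, 0, 0.055], [0, 0, 0, 0, 0, 0, 0.065], [0, 0, 0, 0, 0, 0, 0.065], [0, 0, 0, 0, 0, -0.02, 0.065], [0, 0, 0, 0, 0, -0.03, 0.065], [0, 0, 0, 0, 0, -0.035, 0.065], [0, 0, 0, 0, 0, -0.035, 0.05], [0, 0, 0, 0, 0, -0.035, 0.02], [0, 0, 0, 0, 0, -0.02, 0]]])

```text
t: 45.42
position: [0.4483, 0.0517, 0.212]
ee_rot: [0.004, 1.0, -0.001, -0.004]
contact_force: [0.7, -0.4, 0.3]
grip_width: 0.0485
```

```bash
python3 -c "
from h import *
im,kc=shot('wrist','w25');rel(.352,-.01,.2,179.5)
print(telemetry.get_state()['q'])"
```

```text
t45.5 pos [0.4495 0.0518 0.2145] yaw 179.6 | shift [ 0.097  -0.0625  0.0149] turn [-0.1 -0.2  0.1] | F [1.9 1.6 5.1] w 0.0445
[ 0.45222745  0.15592423 -0.68905871  2.00440286  0.11661879  1.02343105
  1.27159257]
```

View pics/w25.png

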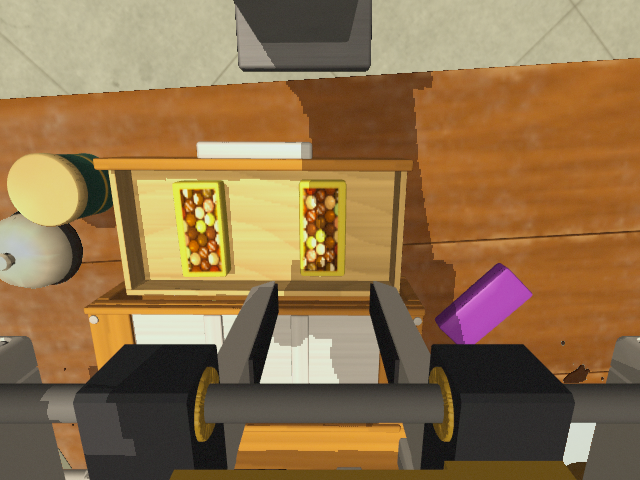

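Call:
apply_moves(rows=[[[0, 0, 0, 0.018, 0.007, 0, 0], [0, 0, 0, 0.019, 0.007, 0, 0], [0, 0, 0, 0.019, 0.007, 0, 0], [0, 0, 0, 0.019, 0.007, 0, 0], [0, 0, 0, 0.018, 0.006, 0, 0], [0, 0, 0, 0, 0, 0, 0], [0, 0, 0, 0, 0, 0, 0]]])

```text
t: 46.05
position: [0.3544, 0.0873, 0.2171]
ee_rot: [0.005, 1.0, -0.002, 0.002]
contact_force: [0.2, 0.3, 0.6]
grip_width: 0.0007
```

```bash
python3 -c "
from h import *
im,kc=shot('wrist','w26');rel(.355,.085,.05,179.5)
print(telemetry.get_state()['q'])"
```

```text
t46.1 pos [0.3544 0.0874 0.217 ] yaw 179.5 | shift [-1.00e-04 -1.80e-03  1.67e-01] turn [-0.2  0.2 -0. ] | F [0.3 0.9 1.7] w 0.0007
[ 0.44455002 -0.06325934 -0.73626918  2.18155845 -0.04493577  1.00504223
  1.29504883]
```

View pics/w26.png

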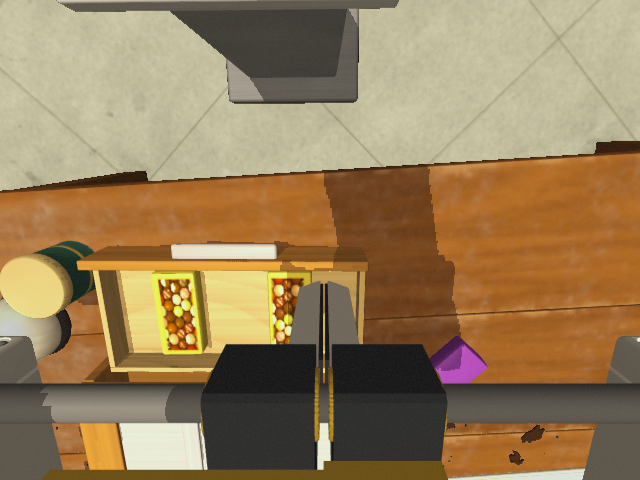

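Call:
apply_moves(rows=[[[0, 0, 0, 0, -0.001, 0.015, 0], [0, 0, 0, 0, -0.001, 0.02, 0], [0, 0, 0, 0, 0, 0.02, 0], [0, 0, 0, 0, 0, 0.02, 0], [0, 0, 0, 0, 0, 0.02, 0], [0, 0, 0, 0, 0, 0.015, 0], [0, 0, 0, 0, 0, 0, 0]]])

```text
t: 46.68
position: [0.3604, 0.0849, 0.1032]
ee_rot: [0.006, 1.0, 0.0, 0.004]
contact_force: [-0.8, 0.6, -0.5]
grip_width: 0.0005
```

```bash
python3 -c "
from h import *
im,kc=shot('wrist','w27');rel(.355,.085,.045,179.5)
print(telemetry.get_state()['q'])"
```

```text
t46.7 pos [0.3608 0.085  0.1043] yaw 179.3 | shift [ 0.0063 -0.0001  0.0593] turn [ 0.   0.5 -0.2] | F [-1.1  0.4 -0.2] w 0.0004
[ 0.37944233  0.18502935 -0.74178443  2.29399767  0.19538973  0.71192636
  1.05767642]
```

View pics/w27.png

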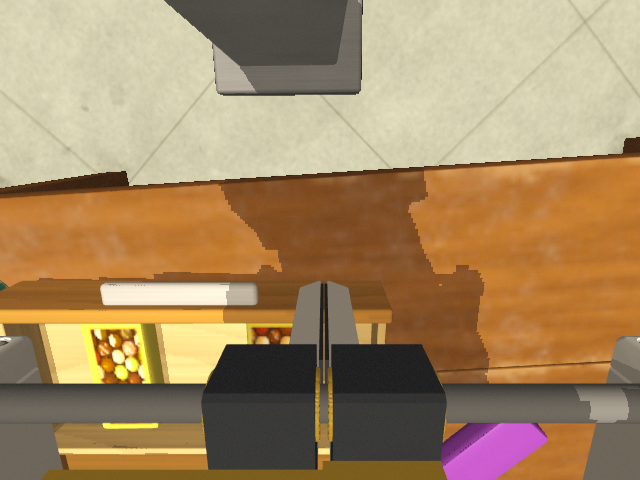

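Call:
apply_moves(rows=[[[0, 0.3, 0, 0.005, 0, 0, 0], [0, 0.2, 0, 0.004, 0, 0, 0], [0, 0, 0, 0.001, 0, 0.01, 0], [0, 0, 0, 0, 0, 0.005, 0], [0, 0, 0, 0, 0, 0, 0]]])

```text
t: 47.15
position: [0.3523, 0.0853, 0.0924]
ee_rot: [0.006, 1.0, 0.0, 0.002]
contact_force: [0.8, 0.5, -1.0]
grip_width: 0.0005
```

```bash
python3 -c "
from h import *
rel(.353,.085,.045,179.5)"
```

```text
t47.1 pos [0.3523 0.0853 0.0924] yaw 179.3 | shift [-0.0005 -0.0004  0.0474] turn [ 0.   0.2 -0.2] | F [ 0.8  0.5 -1. ] w 0.0005
```

Call:
apply_moves(rows=[[[0, 0, 0, 0.001, 0, 0.01, 0], [0, 0, 0, 0.001, 0, 0.01, 0], [0, 0, 0, 0.001, 0, 0.01, 0], [0, 0, 0, 0, 0, 0.01, 0], [0, 0, 0, 0, 0, 0.005, 0], [0, 0, 0, 0, 0, 0, 0]]])

```text
t: 47.65
position: [0.3523, 0.0851, 0.0498]
ee_rot: [0.007, 1.0, -0.0, 0.005]
contact_force: [-0.1, 0.1, -0.0]
grip_width: 0.0003
```

```bash
python3 -c "
from h import *
im,kc=shot('wrist','w28');rel(.353,.085,.045,179.5)"
```

```text
t47.7 pos [0.3524 0.0852 0.0501] yaw 179.2 | shift [-0.0005 -0.0002  0.0051] turn [-0.   0.6 -0.3] | F [-0.7  0.5 -1. ] w 0.0004
```

View pics/w28.png

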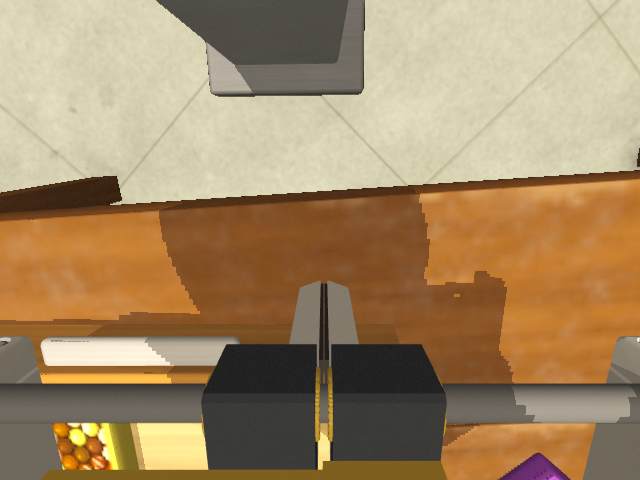

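Call:
apply_moves(rows=[[[0, 0, 0, -0.006, 0, 0.002, 0], [0, 0, 0, -0.006, 0, 0.001, 0], [0, 0, 0, -0.006, 0, 0, 0], [0, 0, 0, -0.008, 0, 0, 0], [0, 0, 0, -0.009, 0, 0, 0], [0, 0, 0, -0.009, 0, 0, 0], [0, 0, 0, -0.009, 0, 0, 0], [0, 0, 0, -0.009, 0, 0, 0]]])

```text
t: 48.37
position: [0.421, 0.0837, 0.0497]
ee_rot: [0.007, 1.0, -0.001, 0.006]
contact_force: [-2.0, 1.0, -1.0]
grip_width: 0.0006
```

```bash
python3 -c "
from h import *
im,kc=shot('wrist','w29');im,kc=shot('top','t29');rel(.5015,.085,.048,179.5)"
```

```text
t48.5 pos [0.4217 0.0839 0.0498] yaw 179.2 | shift [-0.0798  0.0023  0.0028] turn [-0.1  0.7 -0.3] | F [-0.4  0.2  0.1] w 0.0003
```

View pics/w29.png

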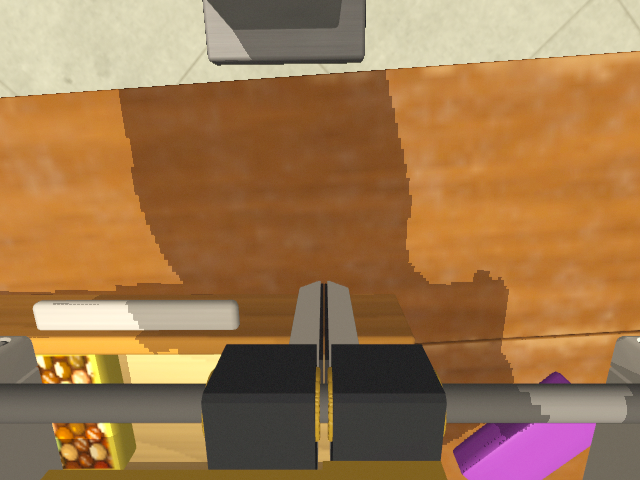

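Call:
apply_moves(rows=[[[0, 0, 0, -0.008, 0, 0.001, 0], [0, 0, 0, -0.009, 0, 0.001, 0], [0, 0, 0, -0.009, 0, 0, 0], [0, 0, 0, -0.009, 0, 0, 0], [0, 0, 0, -0.009, 0, 0, 0], [0, 0, 0, -0.009, 0, 0, 0], [0, 0, 0, -0.009, 0, 0, 0], [0, 0, 0, -0.006, 0, 0, 0]]])

```text
t: 49.13
position: [0.4952, 0.0827, 0.048]
ee_rot: [0.007, 1.0, -0.001, 0.006]
contact_force: [-1.6, 0.5, -0.1]
grip_width: -0.0
```

```bash
python3 -c "
from h import *
rel(.5015,.085,.048,179.5)"
```

```text
t49.1 pos [0.4952 0.0827 0.048 ] yaw 179.2 | shift [-0.0062  0.0024  0.0001] turn [-0.1  0.6 -0.3] | F [-1.6  0.5 -0.1] w -0.0
```

Call:
apply_moves(rows=[[[0, 0, 0, -0.003, 0, 0, 0], [0, 0, 0, -0.003, 0, 0, 0], [0, 0, 0, -0.003, 0, 0, 0], [0, 0, 0, -0.002, 0, 0, 0]]])

```text
t: 49.47
position: [0.4987, 0.0826, 0.0465]
ee_rot: [0.006, 1.0, -0.003, -0.003]
contact_force: [-10.6, -0.3, 8.7]
grip_width: 0.0
```

```bash
python3 -c "
from h import *
rel(.5015,.085,.048,179.5)"
```

```text
t49.5 pos [0.4987 0.0826 0.0465] yaw 179.3 | shift [-0.0027  0.0024 -0.0015] turn [-0.4 -0.4 -0.2] | F [-10.6  -0.3   8.7] w 0.0
```

Call:
apply_moves(rows=[[[0, 0, 0, -0.003, 0, -0.0005, 0], [0, 0, 0, -0.003, 0, 0, 0], [0, 0, 0, -0.002, 0, 0, 0]]])

```text
t: 49.72
position: [0.4981, 0.0825, 0.0458]
ee_rot: [0.005, 1.0, -0.006, -0.012]
contact_force: [-12.6, -0.6, 9.8]
grip_width: 0.0005
```

```bash
python3 -c "
from h import *
im,kc=shot('wrist','w30');rel(.5015,.085,.048,179.5)"
```

```text
t49.8 pos [0.4982 0.0824 0.0458] yaw 179.4 | shift [-0.0033  0.0026 -0.0023] turn [-0.7 -1.4 -0. ] | F [-18.5  -1.1  14.4] w 0.0005
```

View pics/w30.png

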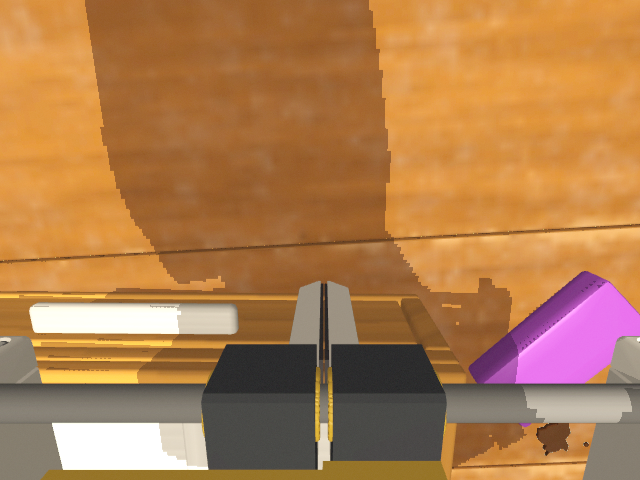

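Call:
apply_moves(rows=[[[0, 0, 0, 0.01, 0, 0, 0], [0, 0, 0, 0.02, 0, 0, 0], [0, 0, 0, 0.03, 0, 0, 0], [0, 0, 0, 0.02, 0, -0.02, 0], [0, 0, 0, 0, 0, -0.04, 0], [0, 0, 0, 0, 0, -0.04, 0], [0, 0, 0, 0, 0, -0.04, 0], [0, 0, 0, 0, 0, -0.04, 0], [0, 0, 0, 0, 0, 0, 0]]])

```text
t: 50.52
position: [0.4171, 0.0866, 0.2338]
ee_rot: [0.003, 1.0, -0.006, -0.015]
contact_force: [0.6, 0.5, -0.1]
grip_width: 0.0005
```

```bash
python3 -c "
from h import *
im,kc=shot('wrist','w31');rel(.5015,.085,.048,179.5)
im,kc=shot('scene','s31');crop(im,240,120,460,300,3.5,'s31c')
im,kc=shot('top','t31');crop(im,280,170,500,330,3.5,'t31c')"
```

```text
t50.6 pos [0.4163 0.0859 0.2311] yaw 179.6 | shift [-0.0909  0.0018  0.1804] turn [-0.7 -1.8  0.2] | F [ 0.5  0.9 -0.5] w 0.0008
```

View pics/w31.png

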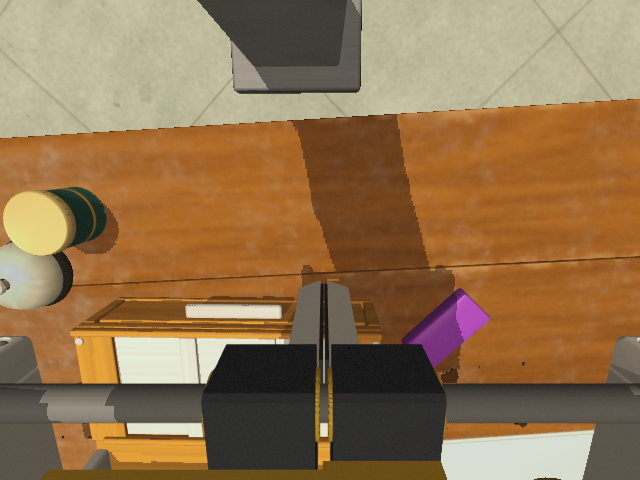

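View pics/s31c.png

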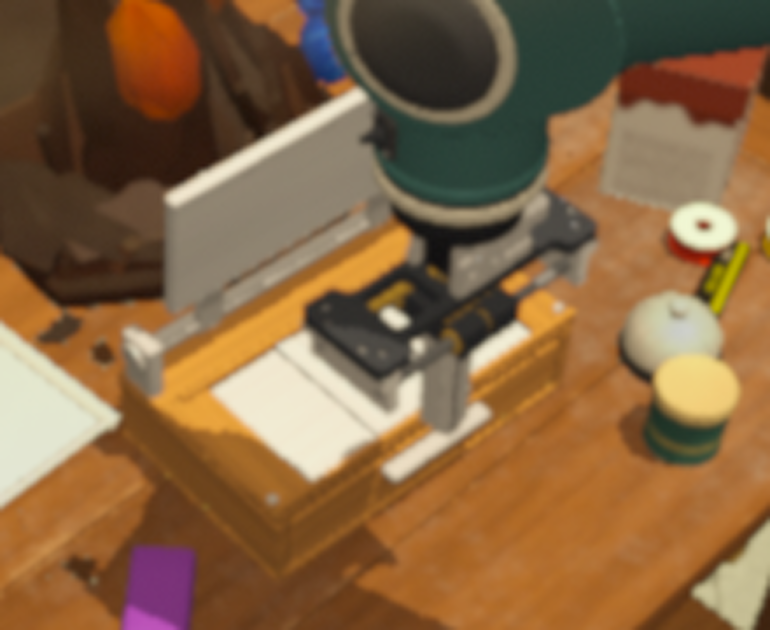

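View pics/t31c.png

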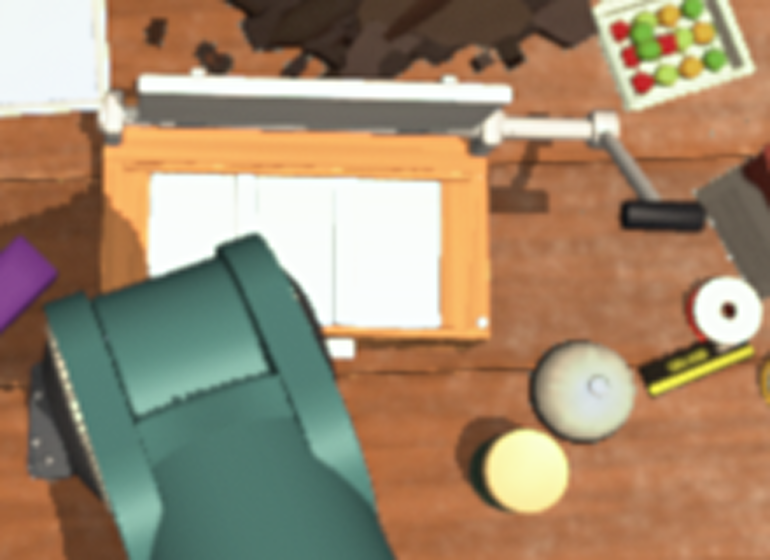

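Call:
apply_moves(rows=[[[0, -0.4, 0, 0.01, 0.03, -0.005, 0], [0, -0.4, 0, 0.01, 0.03, -0.005, 0], [0, -0.4, 0, 0.01, 0.03, -0.005, 0], [0, -0.4, 0, 0, 0.03, 0, 0], [0, 0, 0, 0, 0.03, 0, 0], [0, 0, 0, 0, 0, 0, 0], [0, 0, 0, 0, 0, 0, 0]]])

```text
t: 51.25
position: [0.3813, 0.2395, 0.2339]
ee_rot: [0.005, 1.0, -0.006, -0.01]
contact_force: [0.2, -1.1, -0.4]
grip_width: 0.0005
```

```bash
python3 -c "
from h import *
im,kc=shot('wrist','w32');crop(im,0,220,340,420,2.3,'w32c')
im,kc=shot('top','t32');crop(im,290,180,450,330,5,'t32c')
print(proj(pw([[-.079,.05,.056],[-.079,-.05,.056],[-.065,.15,.078],[-.065,-.15,.078],[-.065,-.135,.063]],PR),'top',kc))"
```

```text
[[343.89989416 269.69118633]
 [380.45834537 270.68034199]
 [307.38718298 262.60709446]
 [418.79900322 265.61776022]
 [412.03911717 266.1281234 ]]
```

View pics/w32c.png

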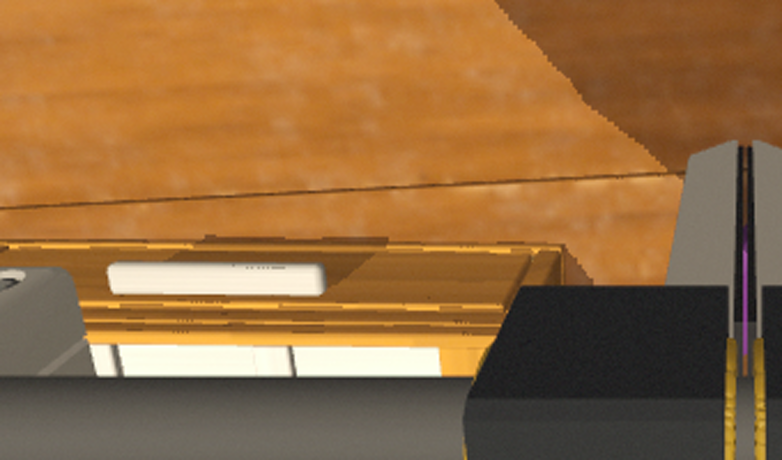

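View pics/t32c.png

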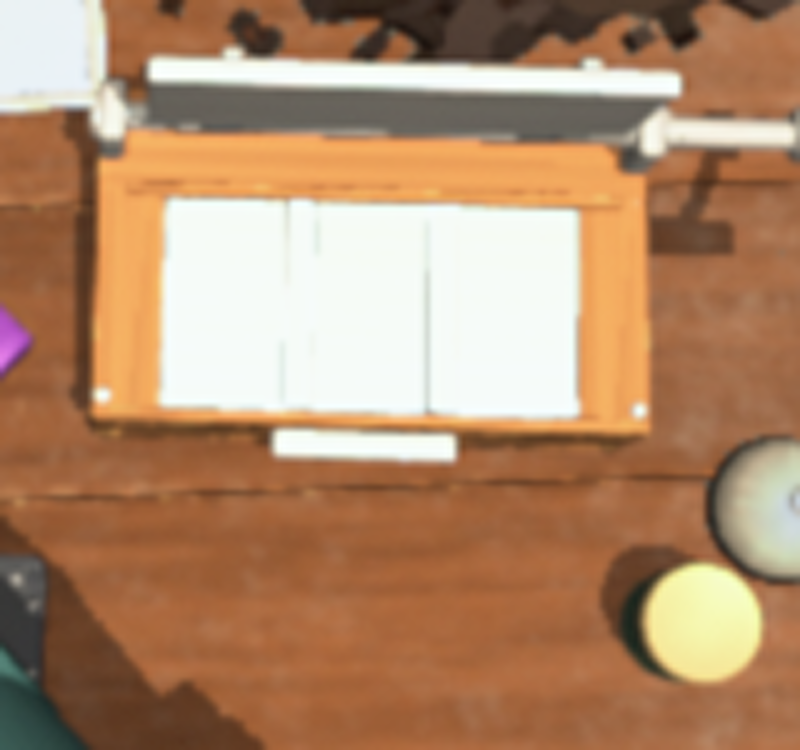

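```bash
python3 -c "
from h import *
rel(.43,.085,.1,179.5)"
```

```text
t51.4 pos [0.3817 0.2385 0.2342] yaw 179.4 | shift [-0.0527 -0.1512  0.1351] turn [-0.8 -1.2 -0.1] | F [ 0.9 -0.  -1. ] w 0.0004
```

Call:
apply_moves(rows=[[[-0.2, -0.3, 0, -0.01, -0.03, 0.01, 0], [-0.2, -0.3, 0, -0.012, -0.03, 0.02, 0], [-0.2, -0.3, 0, -0.012, -0.03, 0.025, 0], [-0.2, -0.3, 0, -0.01, -0.03, 0.03, 0], [0, 0, 0, 0, -0.03, 0.03, 0], [0, 0, 0, 0, 0, 0.025, 0], [0, 0, 0, 0, 0, 0.02, 0], [0, 0, 0, 0, 0, 0, 0]]])

```text
t: 52.02
position: [0.4228, 0.0767, 0.071]
ee_rot: [0.01, 1.0, -0.0, 0.001]
contact_force: [-1.2, -0.2, -0.2]
grip_width: 0.0008
```

```bash
python3 -c "
from h import *
im,kc=shot('wrist','w33');crop(im,0,200,400,420,2,'w33c')
rel(.49,.085,.05,179.5)"
```

```text
t52.1 pos [0.4233 0.0773 0.0725] yaw 178.8 | shift [-0.0665  0.0091  0.0226] turn [-0.   0.1 -0.7] | F [-0.8 -0.6  0.2] w 0.0004
```

View pics/w33c.png

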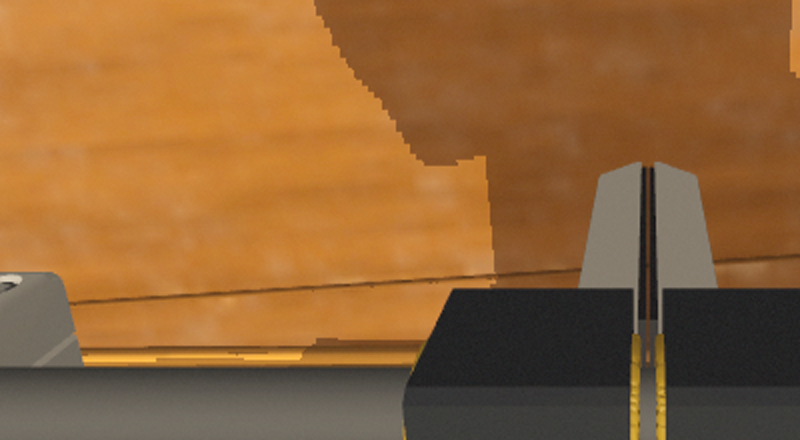

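Call:
apply_moves(rows=[[[0, 0, -0.7, -0.01, 0.004, 0.008, 0], [0, 0, 0, -0.012, 0.004, 0.008, 0], [0, 0, 0, -0.013, 0, 0.006, 0], [0, 0, 0, -0.013, 0, 0, 0], [0, 0, 0, -0.01, 0, 0, 0], [0, 0, 0, -0.005, 0, 0, 0], [0, 0, 0, -0.003, 0, 0, 0], [0, 0, 0, -0.003, 0, 0, 0], [0, 0, 0, -0.003, 0, 0, 0]]])

```text
t: 52.82
position: [0.4992, 0.0836, 0.0588]
ee_rot: [0.004, 1.0, -0.001, 0.003]
contact_force: [-28.3, 1.3, 22.8]
grip_width: 0.0005
```

```bash
python3 -c "
from h import *
rel(.50,.085,.05,179.5)"
```

```text
t52.8 pos [0.4992 0.0836 0.0588] yaw 179.5 | shift [-0.0007  0.0014  0.0088] turn [-0.1  0.3  0. ] | F [-28.3   1.3  22.8] w 0.0005
```

Call:
apply_moves(rows=[[[0, 0, 0, 0.01, 0, 0, 0], [0, 0, 0, 0.025, 0, 0, 0], [0, 0, 0, 0.03, 0, -0.005, 0], [0, 0, 0, 0.02, 0.02, -0.03, 0], [0, 0, 0, 0, 0.03, -0.04, 0], [0, 0, 0, 0, 0.03, -0.04, 0], [0, 0, 0, 0, 0.03, -0.03, 0], [0, 0, 0, 0, 0.03, 0, 0], [0, 0, 0, 0, 0, 0, 0], [0, 0, 0, 0, 0, 0, 0]]])

```text
t: 53.65
position: [0.405, 0.2209, 0.1991]
ee_rot: [0.005, 1.0, -0.003, 0.002]
contact_force: [0.1, 0.1, -0.1]
grip_width: 0.0003
```

```bash
python3 -c "
from h import *
im,kc=shot('top','t34');crop(im,150,170,500,330,2.2,'t34c')
im,kc=shot('scene','s34')
a=cv2.imread('pics/top0.png');
for n,b in (('front',(405,280,460,330)),('cocoa',(165,205,205,245))):
  x0,y0,x1,y1=b; t=a[y0+8:y1-8,x0+8:x1-8]; r=cv2.matchTemplate(im*0+cv2.imread('pics/t34.png')[:480],t,cv2.TM_CCOEFF_NORMED); _,v,_,l=cv2.minMaxLoc(r); print(n,v,l,(x0+8,y0+8))
print(telemetry.get_state()['contact_force'])"
```

```text
front 0.9997804760932922 (413, 288) (413, 288)
cocoa 0.9998739957809448 (173, 213) (173, 213)
[ 0.08933899 -1.69802283 -0.65885336]
```

View pics/t34c.png

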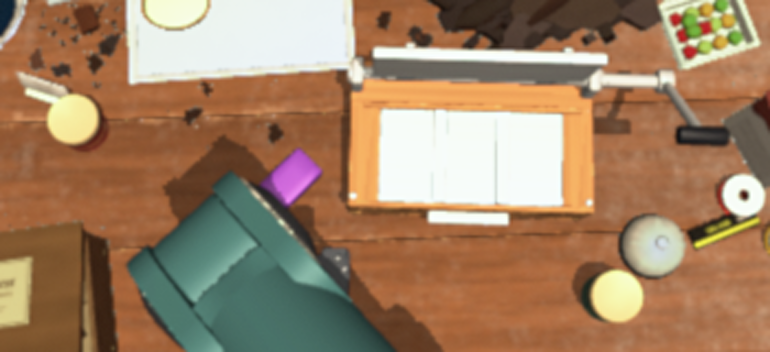

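View pics/s34.png

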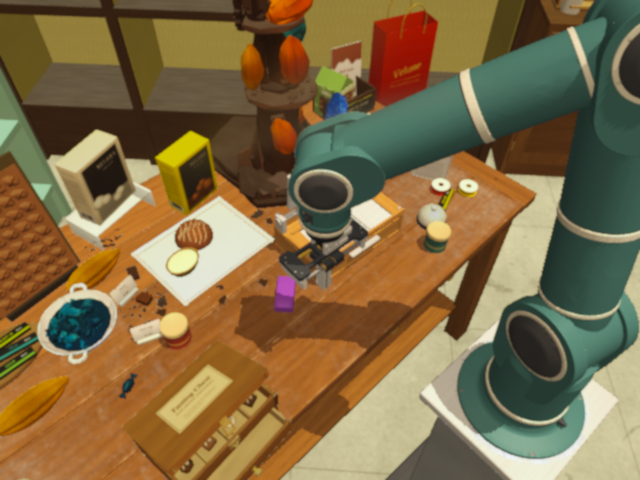

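The drawer is shut, the lever is up, both tins sit exactly where they started, and the gripper is touching nothing.

```bash
python3 -c "
from rig import manip
print(manip.job_done())"
```

```text
the job is handed in; nothing more can be done
None
```

The job is done as asked and handed in at about 54 s. I saw only two yellow packs in the images, so I treated the third as absent.

- **Pressing:** I laid the packs flat in the left and centre bays and pushed the lever down until the plate rested on them. It read about 1.50 rad and took roughly 25 N. I held it there for about 2.9 s, then eased it back up over about 3.5 s, with the fingers on the bar until it was fully up.
- **Drawer:** I laid both packs flat in the drawer and pushed it shut. I then pushed a second time with 28 N, and it stopped within about 1 mm of the first stop.
- **Last checks:** The top image shows the lever and plate fully up, the bed empty and the drawer shut. Both tins match their starting positions to the pixel. The gripper was clear of everything.
- **What was less certain:**
    - As the plate landed, the fingers briefly pressed the lever with about 49 N, and I backed off at once.
    - The wrist and top cameras disagreed by 2–4 mm on where the press stands. The images alone therefore show the drawer flush only to about 1–2 mm, and the two pushes are the firmer evidence.
    - I could not see the packs once the drawer was closed.

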